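# Lift an LED module with the spatula and lay it on the edge conveyor

## Robot

A 6-joint arm with a two-finger parallel gripper is mounted at the origin on the work surface. World frame = base frame: x ahead of the robot, y to its left, z up, the work surface at z = 0. Lengths are in mm, angles in rad, forces in N, time in s.
With the tool pointing down it reaches from about 325 to 900 mm from the base axis. Payload 6.1 kg.
Tool frame: the origin (TCP) lies between the finger pads; the fingertips stand 19 mm ahead of it and the grasp point (between the pads) is the TCP; z points along the fingers, y is the line along which they close (so a half turn about z gives the same grasp; the last joint's range is limited). The gripper opens to 85 mm and grips with 20 to 120 N. Pads are 22 mm wide; open, the fingers measure 114 mm over their backs; the gripper's body (76 mm by 85 mm) begins 54 mm behind the grasp point. The pads swing forward as they close: fully open they stand 13 mm farther back than shut.
Start: joints at [1.004, 0.22, 1.526, -0, 1.395, -0.126], TCP at [266.662, 565.25, 250.3] pointing down, gripper open.
Joint ranges: [-2.98, 2.98], [-0.91, 2.08], [0.09, 2.57], [-1.24, 4.39], [0.2, 2.65], [-2.68, 2.68]. Speed limits (rad/s): [2.57, 2.57, 3.01, 3.14, 3.14, 3.14].

## Interface

Orientations are given as a unit quaternion [w, x, y, z].
In Python, from station import ctrl gives the robot as it stands.
- The arm moves only by the tool jog_arm, never from a script. Its argument "motion" is a list of rows, each an object with "xyz": the shift along the tool's x, y, z in m, a list of three; "turn": the turn, a rotation vector about the tool's x, y, z in degrees, a list of three. A call has 1 to 5 rows; each row shifts and turns the commanded pose from where the row before left it, along the tool's axes as they then stand; what a row does not reach is not made up. A row lasts 1/10 s, in which the tool goes at most 50 mm and 8.59 degrees, less where a joint would pass 70% of its speed; a pose out of reach is approached as far as the arm can. A call with a gripper value outside its range is refused whole. "fingers" is the closure, from 0 (fully open) to 1 (shut), set as the call begins (left out, the last holds). The fingers move at their own pace and stop on an object; the grip force is fixed at half the most. Time passes only in rows, so rows that do not move let the fingers close. It gives the time, the measured TCP pose, the force, the opening and the grip force at its end, in the units of the state.
- ctrl.state(): the state, without advancing time (a new reading comes with each control period).
- ctrl.camera(name): name is "scene" or "side" or "wrist"; returns (picture, depth): 384x512x3 uint8, red, green, blue; 384x512 float32, mm along the optical axis (not along the pixel's ray), 0 where there is no reading.
- ctrl.camera_params(name): a dict with "fovy" (degrees; the focal length in pixels is half the picture's height over the tangent of half this angle, whatever the lens; pixels are square), "cx", "cy" (the principal point, pixels), "R" (3x3) and "t" (3): a world point X has camera coordinates R X + t; the wrist camera has in their place "tool_from_camera" (4x4, takes a point from camera to tool coordinates, whose origin is the TCP and whose axes are the flange's). Camera axes: x right, y down, z forward; pixel columns grow to the right and rows downward; lengths in mm; the calibration is good to about 2 mm. A picture is of the moment at which its call begins: read the wrist's pose just before it. camera_params takes no time and is no camera call.
- ctrl.close_job(): hands the job in; it is judged then, once.
The state is a dict: "time_s": time; "qpos": joint angles; "joint_velocities": joint speeds; "tau": joint torques, N m; "ee_pos": TCP position; "orientation": TCP orientation; "force": force on the tool from outside, world axes, zero at the start; "wrist_torque": the same for the moment, N m; "opening": opening from 0.0 (shut) to 1.0 (fully open); "grasp_force": force on a finger pad.
Only numpy, scipy, OpenCV 4.12 (cv2) and the standard library are available. Lean on these libraries where they do the work, as an engineer would, in place of code of your own. Each camera call takes 0.05 s, during which the arm holds its last target. There are 200 camera calls.

## Task

Take the offset spatula from its blue rest by the handle and, reaching over the rim of the white carrier tray with its edge pressed only lightly on the floor, slide the blade under the LED module that lies in it and lift the module off on the blade. Lay it gently, LED side up, flat across the two belts of the edge conveyor, between its side frames, draw the blade out from under it and lay the spatula back in both notches of its rest. The gripper must not touch the module, it must not be dropped or thrown about, and the sockets, the screwdriver and the bottle stay where they are.

Things in the scene. Friction and masses are not known exactly. Their poses are not given: they have to be found in the camera images.
- spatula_grip (a point): Centre of the spatula's black handle, a bar 120 mm long (its x, towards the blade), 20 wide (y), 24 high (z up). The whole spatula weighs 250 g and balances 29 mm ahead of this point. It starts with the handle level in the rest, blade pointing ahead in the air. The dark grey blade is flat, 120 mm long, 64 wide, 1.5 thick, and springs about 0.25 mm at its front edge per newton.
- neck_top (a point): Front end of the handle, 60 mm ahead of its centre and 2 mm below it, where the steel neck (16 mm wide) joins; moves and turns with the handle. The blade's front edge is 155 mm ahead of this point and 43 mm below it (underside) if the neck is straight; but the neck is bent here from use: the blade points up or down by up to 0.12 rad, differently each time, and stays so.
- tool_rest: Blue rest, fixed: base 130 x 80 x 6 mm, origin under its centre on the bench, two uprights across its x at x = -46 and 46 mm, 8 mm thick, each with a notch 36 mm wide (y), open above, floor at z 62 mm, cheeks up to z 76. The handle lies in both notches along x, blade ahead (+x), its centre (spatula_grip) over the origin at z 74 mm.
- tray: White plastic carrier tray, fixed on a riser; origin on its underside, 0 to 12 mm above the bench. It spans x -127 to 85 mm, y -90 to 90; its flat floor is at z 12 mm, with a rim all round up to z 18: inner faces at x = -118, x = 68 and y = +-81 mm. Too short for the blade to lie flat in front of the module: it has to come in over the -x rim, tilted. Over 15 N from the blade marks the floor.
- far_wall (a point): Middle of the inner face of the tray's far (+x) rim, at the floor; x points through the rim. The module lies loose, 7 to 25 mm short of this face; pushed along +x it stops there.
- module_center (a point): Centre of the LED module, 3.3 mm above its underside: square aluminium plate 110 x 110 mm, green board and yellow LEDs on top (z), 6.6 mm thick, about 190 g, too wide for a gripper. Its lower edges are bevelled: the underside is 101 mm square and rises 2.5 mm over the outer 4.5, so a blade edge held down on the tray floor can get under. Slides when pushed. Starts within 0.12 rad of square to the tray.
- conveyor: Edge-belt conveyor, fixed, 260 mm along x, belts at rest; origin under its middle, 0 to 12 mm above the bench. Two black belts run along x, 18 mm wide (|y| 44 to 62 mm), tops at z 62; side frames (|y| 62 to 82) rise to z 70, 124 mm apart. Between the belts it is open, 88 mm wide, down to z 38 and out at both ends, so a blade can pass. A sensor stands beside the -y frame at x = 100, up to z 111.
- infeed (a point): Middle of the conveyor's near end (conveyor x = -130 mm), between the two yellow brackets, at the height of the belts' tops; x points along the belts into the conveyor.
- socket_a: White socket insert, 50 x 42 x 26 mm, loose. Origin: centre of underside.
- socket_b: Another white socket insert, same size, loose.
- screwdriver: Orange screwdriver 190 mm long lying on the bench, loose.
- bottle: Clear bottle with red cap, 52 mm across, 130 mm tall, loose. Origin: centre of underside.
Things that resemble listed ones, but are neither listed nor needed, are in the scene too. Of the things shaped like the part that bears module_center, the aluminium one is meant. There is more than one size of the tool_rest; the job needs the larger.

How it is judged:
By the outcome, as a careful person would: the job done as asked, in the order asked, and still so for the second after the job is handed in, with the robot touching nothing.
It also fails if it takes over 58 s, if anything falls off the work surface, if the arm or the gripper's body presses on something with over 40 N, if the wrist force passes 120 N, or if a joint passes its speed limit or range.

## Working session

There is one attempt and no reset: what is moved stays moved. The work goes in short steps, Python scripts to look and compute and a tool call to move; the robot and the scene stay as the last step left them, time stands still between calls to the robot, and variables do not carry over. Pictures are saved under pics/ and viewed, at most 10 in all, crops included, and the job is handed in when it is done.

Besides the shell and the picture viewer there is one more tool, called after "Request:" as name(argument=value, ...), one argument or row to a line, values as JSON. jog_arm: Moves the arm, as the interface text tells. Its arguments: {"type":"object","properties":{"motion":{"type":"array"},"fingers":{"type":"number"}},"required":["motion"]}

```bash
ls; mkdir -p pics; python3 - <<'E'
from station import ctrl
import cv2,numpy as np
s=ctrl.state(); print(s)
for n in ["scene","side","wrist"]:
    p,d=ctrl.camera(n); np.savez(f"{n}0.npz",p=p,d=d)
    cv2.imwrite(f"pics/{n}0.png",p[:,:,::-1]); print(n,ctrl.camera_params(n))
a=cv2.imread("pics/scene0.png");b=cv2.imread("pics/side0.png")
cv2.imwrite("pics/both.png",cv2.resize(np.vstack([a,b]),(512,768))[:600]) if 0 else None
E
```

```text
pics
{'time_s': 0.0, 'qpos': array([ 1.00388632e+00,  2.21226324e-01,  1.52765538e+00,  2.12522368e-05,
        1.39469530e+00, -1.26097365e-01]), 'joint_velocities': array([ 0.00054754, -0.00172797,  0.00133943, -0.00157375,  0.00140379,
        0.0009303 ]), 'tau': array([-8.86946636e-04, -4.96894705e+01, -3.89404678e+01,  2.94484300e-05,
        1.09181579e-02, -3.11302664e-07]), 'ee_pos': array([266.35038494, 564.75693926, 249.17565565]), 'orientation': array([-3.46793519e-04,  2.18627852e-01,  9.75807808e-01, -9.29657357e-04]), 'force': array([ 0.24172179, -0.04229164,  0.13812226]), 'wrist_torque': array([ 0.00897354, -0.02343829, -0.01467173]), 'grasp_force': 0.0, 'opening': 0.9986970802900623}
scene {'fovy': 49.12385261770238, 'cx': 251.02501123525042, 'cy': 188.03565499118218, 'R': array([[-0.28414377,  0.958742  , -0.00872371],
       [ 0.77703733,  0.22494241, -0.58788936],
       [-0.56167189, -0.17382374, -0.8088943 ]]), 't': array([ 154.55039523, -404.18278399, 1595.84605256])}
side {'fovy': 56.66357049074186, 'cx': 253.74039073662328, 'cy': 188.77319452380166, 'R': array([[ 0.94116559, -0.33752176, -0.0169233 ],
       [-0.27048981, -0.72233844, -0.63644516],
       [ 0.20258974,  0.60357787, -0.77113628]]), 't': array([-504.85463841,  187.22584624,  919.16755236])}
wrist {'fovy': 71.78817536247905, 'cx': 252.05198439002243, 'cy': 191.9284112417439, 'tool_from_camera': array([[ 4.11755887e-04, -9.56193831e-01, -2.92733989e-01,
         7.50728106e+01],
       [ 9.99999832e-01,  2.74390155e-04,  5.10311924e-04,
        -3.21635363e-01],
       [-4.07633789e-04, -2.92734150e-01,  9.56193783e-01,
        -1.23603467e+02],
       [ 0.00000000e+00,  0.00000000e+00,  0.00000000e+00,
         1.00000000e+00]])}
```

View pics/scene0.png

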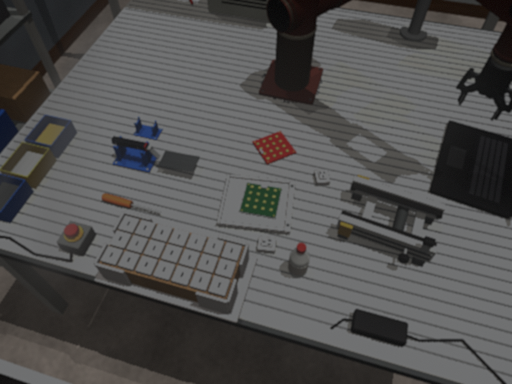

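View pics/side0.png

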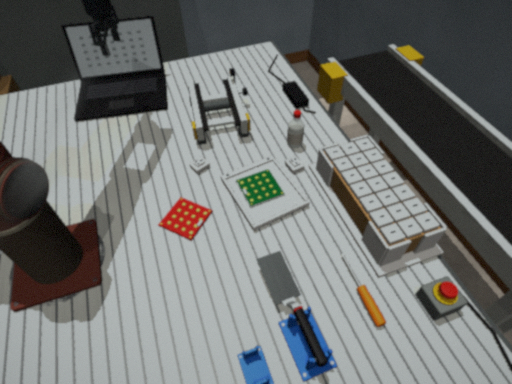

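```bash
cat > h.py <<'E'
from station import ctrl
import cv2,numpy as np
from scipy.spatial.transform import Rotation as Ro
def RT(q): return Ro.from_quat([q[1],q[2],q[3],q[0]]).as_matrix()
def cam(n,new=None):
    "returns picture, depth, K, R(cam from world), t"
    c=ctrl.camera_params(n)
    if n=="wrist":
        s=ctrl.state(); T=np.eye(4);T[:3,:3]=RT(s["orientation"]);T[:3,3]=s["ee_pos"]
        M=np.linalg.inv(T@c["tool_from_camera"]); R,t=M[:3,:3],M[:3,3]
    else: R,t=c["R"],c["t"]
    p,d=ctrl.camera(n)
    f=192/np.tan(np.radians(c["fovy"])/2)
    return dict(p=p,d=d,f=f,cx=c["cx"],cy=c["cy"],R=R,t=t)
def save(c,name): np.savez(name,**c)
def load(name): return {k:v for k,v in np.load(name).items()}
def cloud(c):
    v,u=np.mgrid[:384,:512]; d=c["d"]
    X=np.stack([(u-c["cx"])/c["f"]*d,(v-c["cy"])/c["f"]*d,d],-1)
    W=(X-c["t"])@c["R"]; W[d==0]=np.nan
    return W
def onplane(c,uv,z):
    uv=np.atleast_2d(uv).astype(float)
    r=np.c_[(uv[:,0]-c["cx"])/c["f"],(uv[:,1]-c["cy"])/c["f"],np.ones(len(uv))]@c["R"]
    o=-c["R"].T@c["t"]; k=(z-o[2])/r[:,2]
    return o+k[:,None]*r
def proj(c,X):
    Y=np.atleast_2d(X)@c["R"].T+c["t"]
    return np.c_[Y[:,0]/Y[:,2]*c["f"]+c["cx"],Y[:,1]/Y[:,2]*c["f"]+c["cy"]]
def old(n):
    a=np.load(n+"0.npz");c=ctrl.camera_params(n);f=192/np.tan(np.radians(c["fovy"])/2)
    return dict(p=a["p"],d=a["d"],f=f,cx=c["cx"],cy=c["cy"],R=c["R"],t=c["t"])
E
python3 - <<'E'
from h import *
for n in ["scene","side"]:
    c=old(n);W=cloud(c);hsv=cv2.cvtColor(c["p"],cv2.COLOR_RGB2HSV)
    H,S,V=[hsv[:,:,i].astype(int) for i in range(3)]
    print(n,"bench z at",[np.round(W[v,u],0) for u,v in ([(220,120),(320,260),(100,100)] if n=="scene" else [(150,250),(250,260),(130,350)])])
    for nm,m in dict(blue=(H>100)&(H<125)&(S>150),green=(H>40)&(H<85)&(S>110),red=((H<8)|(H>172))&(S>150),yel=(H>18)&(H<33)&(S>130),ora=(H>5)&(H<18)&(S>180)).items():
        k,l,st,ce=cv2.connectedComponentsWithStats(m.astype(np.uint8))
        for i in range(1,k):
            if st[i,4]>25:
                w=W[(l==i)]; print(n,nm,st[i,4],np.round(ce[i]),np.round(np.nanmedian(w,0)),np.round(np.nanmin(w,0)),np.round(np.nanmax(w,0)))
# ortho at 1.5mm: x 150..750 , y
E
```

```text
scene bench z at [array([ 266., -197.,   -3.]), array([704., 246.,  -1.]), array([ 290., -656.,   -3.])]
scene blue 179 [  3. 123.] [  292. -1220.  -272.] [  182. -1339.  -330.] [  361. -1208.  -224.]
scene blue 125 [146. 132.] [ 398. -423.    3.] [ 368. -446.   -5.] [ 417. -388.    9.]
scene blue 118 [134. 152.] [ 494. -417.    5.] [ 477. -447.   -1.] [ 536. -350.   75.]
scene blue 173 [131. 164.] [ 541. -406.    5.] [ 525. -449.    0.] [ 555. -351.   10.]
scene green 318 [260. 202.] [583.  38.  21.] [527. -13.  15.] [619.  87.  27.]
scene red 28 [505.   2.] [293. 494. 561.] [285. 482. 551.] [301. 502. 569.]
scene red 523 [275. 147.] [342.  22.   5.] [273. -48.  -0.] [413.  88.  12.]
scene red 43 [301. 247.] [750. 190. 129.] [741. 183. 125.] [760. 199. 133.]
scene yel 46 [346. 225.] [622. 292.  75.] [616. 277.  72.] [629. 308.  79.]
side bench z at [array([229., -51.,   3.]), array([ 466., -169.,    1.]), array([ 148., -284.,    2.])]
side blue 1550 [306. 346.] [ 501. -411.    7.] [ 475. -467.    2.] [ 553. -342.   87.]
side blue 770 [255. 368.] [ 392. -411.    5.] [ 367. -449.    1
[... 300 characters left out ...]
. -106.    5.] [103.  93.  24.]
side red 225 [448. 290.] [ 836. -423.   75.] [ 820. -441.   67.] [ 854. -405.   80.]
side yel 265 [411.  53.] [1554.  636.  -81.] [1507.  585. -135.] [1625.  785.  -76.]
side yel 866 [331.  82.] [1124.  612. -120.] [1104.  582. -710.] [1629. 1543.  -76.]
side yel 31 [194. 129.] [443. 300.  72.] [440. 295.  30.] [447. 323.  79.]
side yel 187 [442. 296.] [ 826. -428.   52.] [ 812. -447.   49.] [ 861. -397.   70.]
side yel 110 [371. 304.] [ 683. -382.   25.] [ 679. -424.   22.] [ 688. -338.   29.]
side ora 39 [445. 294.] [ 827. -429.   68.] [ 818. -441.   50.] [ 855. -405.   75.]
side ora 212 [371. 307.] [ 677. -388.   22.] [ 672. -427.   12.] [ 693. -335.   28.]
```

```bash
python3 - <<'E'
from h import *
out=[]
for n in ["scene","side"]:
    c=old(n)
    # rectify by plane z=20 homography: rows x from 720 to 380, cols y -500..580, 0.75 px/mm
    ys,xs=np.meshgrid(np.arange(-480,590,1.35),np.arange(720,340,-1.35))
    P=np.stack([xs,ys,np.full_like(xs,20)],-1).reshape(-1,3)
    uv=proj(c,P).reshape(xs.shape+(2,)).astype(np.float32)
    out.append(cv2.remap(c["p"],uv[...,0],uv[...,1],cv2.INTER_CUBIC)[:,:,::-1])
im=np.vstack(out); im=np.clip(im*1.5,0,255).astype(np.uint8); print(im.shape); cv2.imwrite("pics/ortho.png",im[:600,:800])
E
```

```text
(564, 793, 3)
```

View pics/ortho.png

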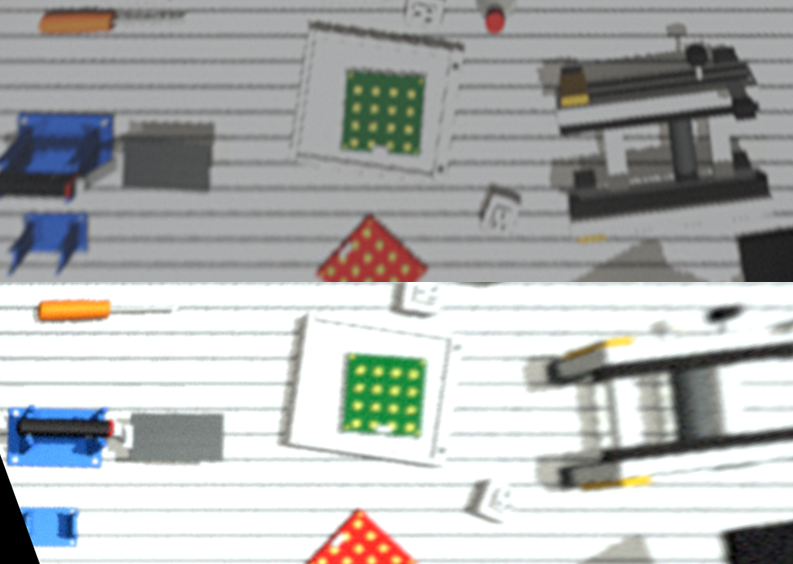

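```bash
cat > plan.py <<'E'
from h import *
import json,sys
def yawR(deg,pitch=0,roll=0):
    """tool: x along heading deg, z down; pitch>0 = nose down (rad)"""
    a=np.radians(deg); x=np.array([np.cos(a),np.sin(a),0]); z=np.array([0,0,-1.]); y=np.cross(z,x)
    R=np.c_[x,y,z]
    return R@Ro.from_rotvec([roll,-0+PS*pitch,0]).as_matrix()
PS=-1  # set so that pitch>0 tilts x axis downward
def getcmd():
    try: c=json.load(open("cmd.json")); return np.array(c["p"]),np.array(c["R"])
    except FileNotFoundError:
        return np.array([266.662,565.25,250.3]),RT(ctrl.state()["orientation"])
def plan(ways,commit=True):
    p,R=getcmd(); rows=[]
    for (tp,tR,n) in ways:
        p0,R0=p.copy(),R.copy(); rv=Ro.from_matrix(R0.T@tR).as_rotvec()
        for i in range(1,n+1):
            f=i/n; wp=p0+(np.array(tp)-p0)*f; wR=R0@Ro.from_rotvec(rv*f).as_matrix()
            d=np.round(R.T@(wp-p)/1000,4); t=np.round(np.degrees(Ro.from_matrix(R.T@wR).as_rotvec()),1)
            assert np.linalg.norm(d)<.05 and np.linalg.norm(t)<8.6,(d,t)
            p=p+R@d*1000; R=R@Ro.from_rotvec(np.radians(t)).as_matrix()
            rows.append({"xyz":(d+0).tolist(),"turn":(t+0).tolist()})
    for i in range(0,len(rows),5): print(json.dumps(rows[i:i+5]).replace(" ",""))
    if commit: json.dump(dict(p=p.tolist(),R=R.tolist()),open("cmd.json","w"))
    return p,R
E
python3 - <<'E'
from plan import *
print(yawR(90,.1)[:,0])
plan([((470,340,330),yawR(90),10)])
# coarse heights
for n in ["scene","side"]:
    c=old(n);W=cloud(c)
    m=(W[...,0]>430)&(W[...,0]<570)&(W[...,1]>-330)&(W[...,1]<-180)&(W[...,2]>12)&(W[...,2]<70)&(c["p"].max(-1)<130)
    m=cv2.erode(m.astype(np.uint8),np.ones((3,3)))>0
    P=W[m]; A=np.c_[P[:,:2]-P[:,:2].mean(0),np.ones(len(P))]
    k,*_=np.linalg.lstsq(A,P[:,2],rcond=None); r=A@k-P[:,2]
    q=np.abs(r)<3*r.std()+.5; k,*_=np.linalg.lstsq(A[q],P[q,2],rcond=None)
    print(n,m.sum(),P.mean(0).round(1),"slopes",k.round(3),"std",r.std().round(2)); rr=cv2.minAreaRect(P[:,:2].astype(np.float32)); print(rr)
E
```

```text
[ 6.09264333e-17  9.95004165e-01 -9.98334166e-02]
[{"xyz":[-0.028,-0.0117,-0.008],"turn":[0.0,0.0,6.5]},{"xyz":[-0.0291,-0.0085,-0.0079],"turn":[0.0,0.0,6.4]},{"xyz":[-0.0299,-0.0051,-0.008],"turn":[0.0,0.0,6.5]},{"xyz":[-0.0303,-0.0018,-0.0079],"turn":[0.0,0.0,6.5]},{"xyz":[-0.0303,0.0017,-0.008],"turn":[0.0,0.0,6.5]}]
[{"xyz":[-0.03,0.0052,-0.0079],"turn":[0.0,0.0,6.4]},{"xyz":[-0.0291,0.0084,-0.008],"turn":[0.0,0.0,6.5]},{"xyz":[-0.028,0.0116,-0.008],"turn":[0.0,0.1,6.5]},{"xyz":[-0.0265,0.0148,-0.008],"turn":[-0.1,0.0,6.5]},{"xyz":[-0.0247,0.0177,-0.0079],"turn":[0.0,0.0,6.4]}]
scene 492 [ 510.2 -251.2   35.7] slopes [9.0000e-03 5.9000e-02 3.5406e+01] std 2.92
((509.36419677734375, -258.76910400390625), (59.4757194519043, 137.63316345214844), 0.9589396119117737)
side 1052 [ 506.7 -251.7   36.7] slopes [-7.0000e-03  6.3000e-02  3.6676e+01] std 1.39
((506.89898681640625, -249.15872192382812), (58.245338439941406, 113.22347259521484), 1.345970869064331)
```

Request:
jog_arm(
  motion=[
    {"xyz": [-0.028,-0.0117,-0.008],"turn": [0.0,0.0,6.5]},
    {"xyz": [-0.0291,-0.0085,-0.0079],"turn": [0.0,0.0,6.4]},
    {"xyz": [-0.0299,-0.0051,-0.008],"turn": [0.0,0.0,6.5]},
    {"xyz": [-0.0303,-0.0018,-0.0079],"turn": [0.0,0.0,6.5]},
    {"xyz": [-0.0303,0.0017,-0.008],"turn": [0.0,0.0,6.5]},
  ],
)

```text
time_s: 0.65
ee_pos: [368.7, 451.5, 290.0]
orientation: [-0.0, 0.484, 0.875, -0.0]
force: [0.6, 1.4, -0.0]
opening: 1.002
grasp_force: 0.0
```

Request:
jog_arm(
  motion=[
    {"xyz": [-0.03,0.0052,-0.0079],"turn": [0.0,0.0,6.4]},
    {"xyz": [-0.0291,0.0084,-0.008],"turn": [0.0,0.0,6.5]},
    {"xyz": [-0.028,0.0116,-0.008],"turn": [0.0,0.1,6.5]},
    {"xyz": [-0.0265,0.0148,-0.008],"turn": [-0.1,0.0,6.5]},
    {"xyz": [-0.0247,0.0177,-0.0079],"turn": [0.0,0.0,6.4]},
  ],
)

```text
time_s: 1.15
ee_pos: [470.5, 338.8, 329.8]
orientation: [-0.0, 0.708, 0.706, 0.001]
force: [0.0, -0.6, -0.4]
opening: 1.0
grasp_force: 0.0
```

Request:
jog_arm(
  motion=[
    {"xyz": [0,0,0],"turn": [0,0,0]},
    {"xyz": [0,0,0],"turn": [0,0,0]},
    {"xyz": [0,0,0],"turn": [0,0,0]},
  ],
)

```text
time_s: 1.45
ee_pos: [469.2, 340.4, 329.2]
orientation: [-0.001, 0.706, 0.708, 0.001]
force: [0.9, 0.6, -0.4]
opening: 1.001
grasp_force: 0.0
```

```bash
python3 - <<'E'
from plan import *
c=cam("wrist"); save(c,"wc.npz"); cv2.imwrite("pics/wc.png",cv2.resize(c["p"][:,:,::-1],(768,576)))
plan([((520,90,330),yawR(90),6)]); print(); plan([((510,-390,330),yawR(90),10)])
E
```

```text
[{"xyz":[-0.0417,0.0083,0.0],"turn":[0.0,0.0,0.0]},{"xyz":[-0.0416,0.0083,-0.0001],"turn":[0.0,0.0,0.0]},{"xyz":[-0.0417,0.0083,0.0],"turn":[0.0,0.0,0.0]},{"xyz":[-0.0417,0.0083,0.0],"turn":[0.0,0.0,0.0]},{"xyz":[-0.0417,0.0083,-0.0001],"turn":[0.0,0.0,0.0]}]
[{"xyz":[-0.0416,0.0083,0.0],"turn":[0.0,0.0,0.0]}]

[{"xyz":[-0.048,-0.001,0.0],"turn":[0.0,0.0,0.0]},{"xyz":[-0.048,-0.0011,-0.0001],"turn":[0.0,0.0,0.0]},{"xyz":[-0.048,-0.001,0.0],"turn":[0.0,0.0,0.0]},{"xyz":[-0.048,-0.001,0.0],"turn":[0.0,0.0,0.0]},{"xyz":[-0.048,-0.0011,-0.0001],"turn":[0.0,0.0,0.0]}]
[{"xyz":[-0.048,-0.001,0.0],"turn":[0.0,0.0,0.0]},{"xyz":[-0.048,-0.001,0.0],"turn":[0.0,0.0,0.0]},{"xyz":[-0.048,-0.0011,-0.0001],"turn":[0.0,0.0,0.0]},{"xyz":[-0.048,-0.001,0.0],"turn":[0.0,0.0,0.0]},{"xyz":[-0.048,-0.0011,0.0],"turn":[0.0,0.0,0.0]}]
```

View pics/wc.png

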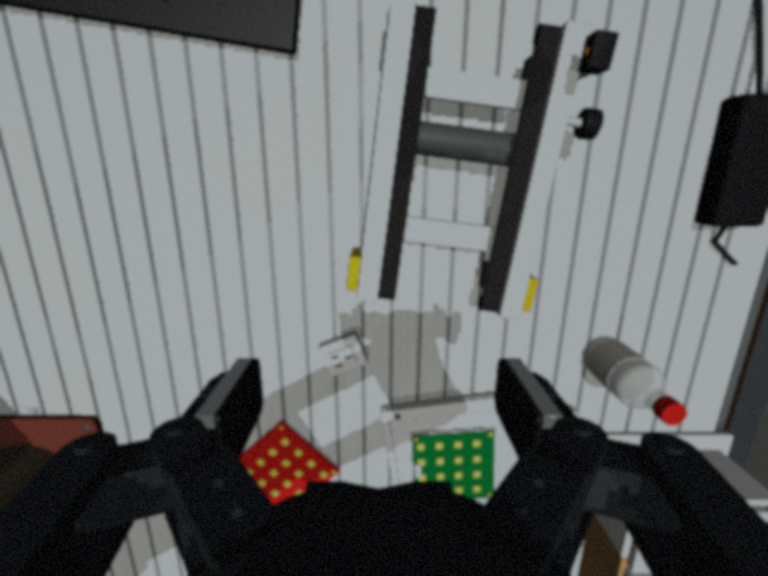

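```bash
python3 - <<'E'
from plan import *
json.dump(dict(p=[470,340,330],R=yawR(90).tolist()),open("cmd.json","w"))
plan([((540,-60,330),yawR(90),10)]); print(); plan([((510,-480,330),yawR(90),10)])
c=load("wc.npz");p=c["p"];W=cloud(c)
hsv=cv2.cvtColor(p,cv2.COLOR_RGB2HSV)
m=((p.max(-1)<75)&(W[...,2]>45)&(W[...,2]<95)&(W[...,1]>290)).astype(np.uint8)
k,l,st,ce=cv2.connectedComponentsWithStats(m)
for i in range(1,k):
    if st[i,4]>200:
        P=W[l==i]; print(st[i],ce[i].round(),np.median(P,0).round(1),"zpct",np.percentile(P[:,2],[10,50,90]).round(1))
        uv=np.argwhere(l==i)[:,::-1]; X=onplane(c,uv,np.median(P[:,2]))
        r=cv2.minAreaRect(X[:,:2].astype(np.float32)); print(r); print(cv2.boxPoints(r).round(1).tolist())
m=(hsv[...,0]>20)&(hsv[...,0]<35)&(hsv[...,1]>150)&(W[...,1]>250)
k,l,st,ce=cv2.connectedComponentsWithStats(m.astype(np.uint8))
for i in range(1,k):
    if st[i,4]>30: print("yel",st[i],np.median(W[l==i],0).round(1))
E
```

```text
[{"xyz":[-0.04,0.007,0.0],"turn":[0.0,0.0,0.0]},{"xyz":[-0.04,0.007,0.0],"turn":[0.0,0.0,0.0]},{"xyz":[-0.04,0.007,0.0],"turn":[0.0,0.0,0.0]},{"xyz":[-0.04,0.007,0.0],"turn":[0.0,0.0,0.0]},{"xyz":[-0.04,0.007,0.0],"turn":[0.0,0.0,0.0]}]
[{"xyz":[-0.04,0.007,0.0],"turn":[0.0,0.0,0.0]},{"xyz":[-0.04,0.007,0.0],"turn":[0.0,0.0,0.0]},{"xyz":[-0.04,0.007,0.0],"turn":[0.0,0.0,0.0]},{"xyz":[-0.04,0.007,0.0],"turn":[0.0,0.0,0.0]},{"xyz":[-0.04,0.007,0.0],"turn":[0.0,0.0,0.0]}]

[{"xyz":[-0.042,-0.003,0.0],"turn":[0.0,0.0,0.0]},{"xyz":[-0.042,-0.003,0.0],"turn":[0.0,0.0,0.0]},{"xyz":[-0.042,-0.003,0.0],"turn":[0.0,0.0,0.0]},{"xyz":[-0.042,-0.003,0.0],"turn":[0.0,0.0,0.0]},{"xyz":[-0.042,-0.003,0.0],"turn":[0.0,0.0,0.0]}]
[{"xyz":[-0.042,-0.003,0.0],"turn":[0.0,0.0,0.0]},{"xyz":[-0.042,-0.003,0.0],"turn":[0.0,0.0,0.0]},{"xyz":[-0.042,-0.003,0.0],"turn":[0.0,0.0,0.0]},{"xyz":[-0.042,-0.003,0.0],"turn":[0.0,0.0,0.0]},{"xyz":[-0.042,-0.003,0.0],"turn":[0.0,0.0,0.0]}]
[ 253    4  123  195 5653] [314. 100.] [580.9 433.6  72.8] zpct [48.9 72.8 74. ]
((545.6045532226562, 409.01947021484375), (252.37445068359375, 123.6180419921875), 82.93159484863281)
[[468.70001220703125, 291.3999938964844], [591.4000244140625, 276.20001220703125], [622.5, 526.5999755859375], [499.79998779296875, 541.9000244140625]]
[383  73  19  20 267] [393.  82.] [659.6 453.1  63.6] zpct [54.7 63.6 66.9]
((659.1271362304688, 453.18634033203125), (24.94070816040039, 21.982797622680664), 79.82807159423828)
[[646.0999755859375, 442.8999938964844], [667.7000122070312, 439.0], [672.0999755859375, 463.5], [650.5, 467.3999938964844]]
yel [232 166   8  27 136] [445.1 318.5  75.8]
yel [349 185   9  21  81] [619.5 295.8  76. ]
```

Request:
jog_arm(
  motion=[
    {"xyz": [-0.04,0.007,0],"turn": [0,0,0]},
    {"xyz": [-0.04,0.007,0],"turn": [0,0,0]},
    {"xyz": [-0.04,0.007,0],"turn": [0,0,0]},
    {"xyz": [-0.04,0.007,0],"turn": [0,0,0]},
    {"xyz": [-0.04,0.007,0],"turn": [0,0,0]},
  ],
)

```text
time_s: 2.0
ee_pos: [504.5, 139.6, 329.2]
orientation: [-0.0, 0.706, 0.708, 0.001]
force: [0.8, 0.4, -0.4]
opening: 1.001
grasp_force: 0.0
```

Request:
jog_arm(
  motion=[
    {"xyz": [-0.04,0.007,0],"turn": [0,0,0]},
    {"xyz": [-0.04,0.007,0],"turn": [0,0,0]},
    {"xyz": [-0.04,0.007,0],"turn": [0,0,0]},
    {"xyz": [-0.04,0.007,0],"turn": [0,0,0]},
    {"xyz": [-0.04,0.007,0],"turn": [0,0,0]},
  ],
)

```text
time_s: 2.5
ee_pos: [540.2, -60.4, 328.9]
orientation: [-0.0, 0.706, 0.708, 0.001]
force: [1.1, -0.2, 0.5]
opening: 0.997
grasp_force: 0.0
```

Request:
jog_arm(
  motion=[
    {"xyz": [0,0,0],"turn": [0,0,0]},
    {"xyz": [0,0,0],"turn": [0,0,0]},
    {"xyz": [0,0,0],"turn": [0,0,0]},
  ],
)

```text
time_s: 2.8
ee_pos: [540.1, -58.6, 328.9]
orientation: [-0.001, 0.706, 0.708, 0.001]
force: [-0.8, 0.4, 0.7]
opening: 1.004
grasp_force: 0.0
```

```bash
python3 - <<'E'
from plan import *
c=cam("wrist"); save(c,"wt.npz"); p=c["p"];W=cloud(c)
hsv=cv2.cvtColor(p,cv2.COLOR_RGB2HSV)
g=((hsv[...,0]>40)&(hsv[...,0]<85)&(hsv[...,1]>100)).astype(np.uint8); g=cv2.morphologyEx(g,cv2.MORPH_CLOSE,np.ones((9,9)))
print("green z",np.nanpercentile(W[g>0][:,2],[10,50,90]))
k,l,st,ce=cv2.connectedComponentsWithStats(g); i=1+st[1:,4].argmax(); uv=np.argwhere(l==i)[:,::-1]
z=np.nanmedian(W[l==i][:,2]); r=cv2.minAreaRect(onplane(c,uv,z)[:,:2].astype(np.float32)); print(r,cv2.boxPoints(r).round(1).tolist())
# bench and tray heights near
for nm,b in dict(floorL=(560,640,-75,-30),floorL2=(510,640,-80,-35)).items():
    q=(W[...,0]>b[0])&(W[...,0]<b[1])&(W[...,1]>b[2])&(W[...,1]<b[3]); print(nm,q.sum(),np.percentile(W[q][:,2],[5,50,95]).round(1))
# crop image for view, ortho at z=22
ys,xs=np.meshgrid(np.arange(-120,160,.5),np.arange(700,440,-.5))
P=np.stack([xs,ys,np.full_like(xs,24)],-1).reshape(-1,3); u=proj(c,P).reshape(xs.shape+(2,)).astype(np.float32)
im=cv2.remap(p,u[...,0],u[...,1],cv2.INTER_CUBIC)[:,:,::-1]; cv2.imwrite("pics/tray.png",im)
# conveyor
c=load("wc.npz");W=cloud(c);m=((c["p"].max(-1)<75)&(W[...,2]>66)&(W[...,2]<82)&(W[...,1]>270)&(W[...,0]<640)&(W[...,0]>440)).astype(np.uint8)
k,l,st,ce=cv2.connectedComponentsWithStats(cv2.morphologyEx(m,cv2.MORPH_OPEN,np.ones((5,5))))
for i in range(1,k):
    if st[i,4]>200:
        uv=np.argwhere(l==i)[:,::-1]; X=onplane(c,uv,73.5); r=cv2.minAreaRect(X[:,:2].astype(np.float32)); print(np.percentile(W[l==i][:,2],[10,50,90]).round(1),r,cv2.boxPoints(r).round(1).tolist())
q=(W[...,0]>450)&(W[...,0]<660)&(W[...,1]>240)&(W[...,1]<280); print("bench z",np.percentile(W[q][:,2],[5,50,95]).round(1))
E
```

```text
green z [ 23.28574169 390.55459054 404.79814139]
((540.7133178710938, -38.973533630371094), (153.4264373779297, 46.652957916259766), 0.13594119250774384) [[463.8999938964844, -15.800000190734863], [464.1000061035156, -62.5], [617.5, -62.099998474121094], [617.4000244140625, -15.5]]
floorL 16723 [ 16.8 382.  402.9]
floorL2 29504 [ 17.1 391.3 408.4]
[71.9 73.  74. ] ((492.6510314941406, 415.16448974609375), (252.7061309814453, 16.735685348510742), 83.11006164550781) [[469.20001220703125, 290.70001220703125], [485.79998779296875, 288.70001220703125], [516.0999755859375, 539.5999755859375], [499.5, 541.5999755859375]]
[71.7 73.  74. ] ((596.6279296875, 402.20404052734375), (252.2662353515625, 20.599145889282227), 83.0916748046875) [[571.2000122070312, 278.20001220703125], [591.7000122070312, 275.70001220703125], [622.0, 526.2000122070312], [601.5999755859375, 528.7000122070312]]
bench z [-1.6 -0.2 74.1]
```

View pics/tray.png

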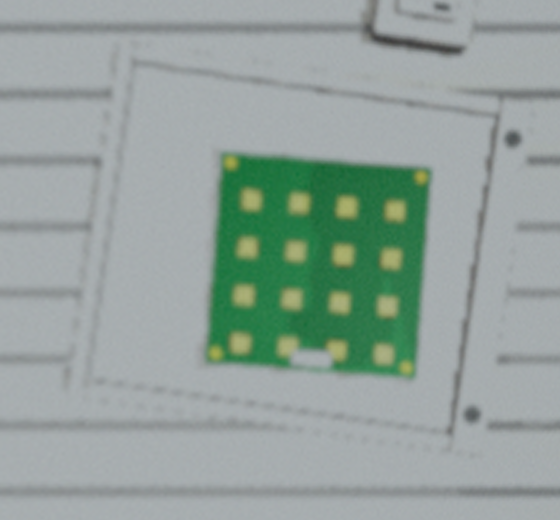

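Request:
jog_arm(
  motion=[
    {"xyz": [-0.042,-0.003,0],"turn": [0,0,0]},
    {"xyz": [-0.042,-0.003,0],"turn": [0,0,0]},
    {"xyz": [-0.042,-0.003,0],"turn": [0,0,0]},
    {"xyz": [-0.042,-0.003,0],"turn": [0,0,0]},
    {"xyz": [-0.042,-0.003,0],"turn": [0,0,0]},
  ],
)

```text
time_s: 3.35
ee_pos: [525.7, -269.9, 329.0]
orientation: [-0.0, 0.706, 0.708, 0.001]
force: [0.8, 1.3, -0.3]
opening: 0.997
grasp_force: 0.0
```

Request:
jog_arm(
  motion=[
    {"xyz": [-0.042,-0.003,0],"turn": [0,0,0]},
    {"xyz": [-0.042,-0.003,0],"turn": [0,0,0]},
    {"xyz": [-0.042,-0.003,0],"turn": [0,0,0]},
    {"xyz": [-0.042,-0.003,0],"turn": [0,0,0]},
    {"xyz": [-0.042,-0.003,0],"turn": [0,0,0]},
  ],
)

```text
time_s: 3.85
ee_pos: [511.5, -480.1, 328.4]
orientation: [-0.0, 0.706, 0.708, 0.001]
force: [0.8, 0.3, 0.3]
opening: 0.999
grasp_force: 0.0
```

Request:
jog_arm(
  motion=[
    {"xyz": [0,0,0],"turn": [0,0,0]},
    {"xyz": [0,0,0],"turn": [0,0,0]},
    {"xyz": [0,0,0],"turn": [0,0,0]},
  ],
)

```text
time_s: 4.15
ee_pos: [511.6, -478.3, 328.4]
orientation: [-0.0, 0.706, 0.708, 0.001]
force: [-0.5, -1.0, 0.8]
opening: 1.001
grasp_force: 0.0
```

```bash
python3 - <<'E'
from plan import *
c=load("wt.npz");W=cloud(c)
def zz(nm,x0,x1,y0,y1):
    q=(W[...,0]>x0)&(W[...,0]<x1)&(W[...,1]>y0)&(W[...,1]<y1)&(W[...,2]<120); print(nm,q.sum(),np.percentile(W[q][:,2],[5,50,95]).round(2))
zz("floorL",555,640,-55,-25);zz("floor right",560,620,97,105);zz("board",540,590,10,65);zz("bench up",672,690,-20,50);zz("bench L",540,640,-110,-90);zz("bench R",540,640,150,160)
c=cam("wrist"); save(c,"wr.npz"); W=cloud(c); p=c["p"]
# handle black top
m=((p.max(-1)<70)&(W[...,2]>70)&(W[...,2]<100)&(abs(W[...,0]-510)<80)&(W[...,1]>-500)&(W[...,1]<-300)).astype(np.uint8)
k,l,st,ce=cv2.connectedComponentsWithStats(cv2.morphologyEx(m,cv2.MORPH_OPEN,np.ones((3,3))))
for i in range(1,k):
    if st[i,4]>100:
        uv=np.argwhere(l==i)[:,::-1]; r=cv2.minAreaRect(onplane(c,uv,86)[:,:2].astype(np.float32)); print("handle",np.percentile(W[l==i][:,2],[10,50,90]).round(1),r,cv2.boxPoints(r).round(1).tolist())
# blade plane
m=(W[...,0]>450)&(W[...,0]<570)&(W[...,1]>-320)&(W[...,1]<-180)&(W[...,2]>15)&(W[...,2]<60)&(p.max(-1)<120)
m=cv2.erode(m.astype(np.uint8),np.ones((3,3)))>0; P=W[m]; A=np.c_[P[:,:2]-P[:,:2].mean(0),np.ones(len(P))]
k,*_=np.linalg.lstsq(A,P[:,2],rcond=None); print("blade",m.sum(),P.mean(0).round(1),k.round(3),(A@k-P[:,2]).std().round(2),cv2.minAreaRect(P[:,:2].astype(np.float32)))
ys,xs=np.meshgrid(np.arange(-490,-170,.5),np.arange(580,430,-.5))
O=[]
for z in (86,34):
    P=np.stack([xs,ys,np.full_like(xs,z)],-1).reshape(-1,3); u=proj(c,P).reshape(xs.shape+(2,)).astype(np.float32)
    O.append(cv2.remap(p,u[...,0],u[...,1],cv2.INTER_CUBIC)[:,:,::-1])
cv2.imwrite("pics/rest.png",np.vstack(O))
E
```

```text
floorL 982 [14.64 16.01 17.41]
floor right 224 [14.68 16.27 17.92]
board 1232 [21.32 22.83 24.34]
bench up 390 [-1.65 -0.24  1.62]
bench L 616 [-1.64 -0.17  1.32]
bench R 512 [-1.44 -0.11  1.41]
handle [84.1 85.5 86.6] ((510.8326721191406, -407.0962219238281), (19.180938720703125, 109.13861846923828), 0.622395396232605) [[500.6000061035156, -352.6000061035156], [501.79998779296875, -461.79998779296875], [521.0, -461.6000061035156], [519.7999877929688, -352.3999938964844]]
blade 1540 [ 508.2 -281.2   34.3] [-1.0000e-03  6.2000e-02  3.4341e+01] 0.92 ((508.0065612792969, -281.996337890625), (58.03770065307617, 45.78925323486328), 1.714989185333252)
```

View pics/rest.png

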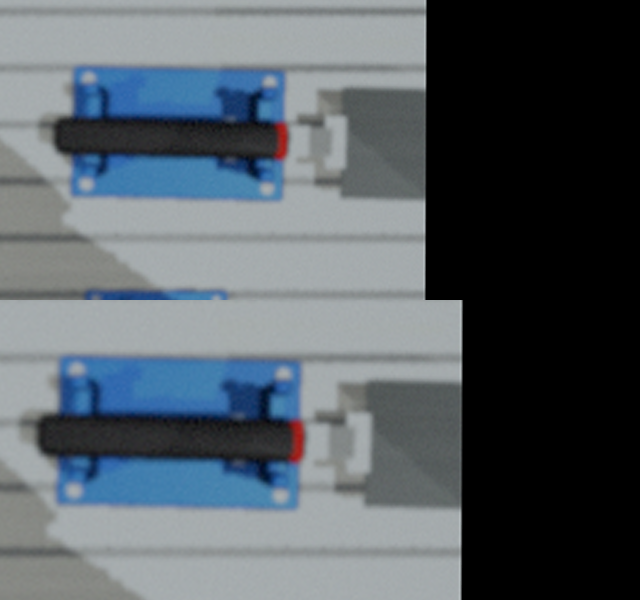

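```bash
python3 - <<'E'
from plan import *
plan([((509.5,-386,140),yawR(91),6),((509.5,-386,75.5),yawR(91),4)])
E
```

```text
[{"xyz":[0.0157,-0.0001,0.0317],"turn":[0.0,0.0,-0.2]},{"xyz":[0.0156,0.0,0.0316],"turn":[0.0,0.0,-0.1]},{"xyz":[0.0157,0.0,0.0317],"turn":[0.0,0.0,-0.2]},{"xyz":[0.0157,0.0,0.0317],"turn":[0.0,0.0,-0.2]},{"xyz":[0.0156,0.0001,0.0316],"turn":[0.0,0.0,-0.1]}]
[{"xyz":[0.0157,0.0002,0.0317],"turn":[0.0,0.0,-0.2]},{"xyz":[0.0,0.0,0.0161],"turn":[0.0,0.0,0.0]},{"xyz":[0.0,0.0,0.0162],"turn":[0.0,0.0,0.0]},{"xyz":[0.0,0.0,0.0161],"turn":[0.0,0.0,0.0]},{"xyz":[0.0,0.0,0.0161],"turn":[0.0,0.0,0.0]}]
```

Request:
jog_arm(
  motion=[
    {"xyz": [0.0157,-0.0001,0.0317],"turn": [0,0,-0.2]},
    {"xyz": [0.0156,0,0.0316],"turn": [0,0,-0.1]},
    {"xyz": [0.0157,0,0.0317],"turn": [0,0,-0.2]},
    {"xyz": [0.0157,0,0.0317],"turn": [0,0,-0.2]},
    {"xyz": [0.0156,0.0001,0.0316],"turn": [0,0,-0.1]},
  ],
)

```text
time_s: 4.7
ee_pos: [510.9, -399.1, 170.0]
orientation: [0.0, 0.701, 0.713, 0.001]
force: [-0.8, 0.4, -0.3]
opening: 0.999
grasp_force: 0.0
```

Request:
jog_arm(
  motion=[
    {"xyz": [0.0157,0.0002,0.0317],"turn": [0,0,-0.2]},
    {"xyz": [0,0,0.0161],"turn": [0,0,0]},
    {"xyz": [0,0,0.0162],"turn": [0,0,0]},
    {"xyz": [0,0,0.0161],"turn": [0,0,0]},
    {"xyz": [0,0,0.0161],"turn": [0,0,0]},
  ],
)

```text
time_s: 5.2
ee_pos: [511.1, -386.8, 74.2]
orientation: [0.001, 0.701, 0.713, 0.001]
force: [-0.6, 0.1, 0.9]
opening: 1.001
grasp_force: 0.0
```

Request:
jog_arm(
  motion=[
    {"xyz": [0,0,0],"turn": [0,0,0]},
    {"xyz": [0,0,0],"turn": [0,0,0]},
  ],
)

```text
time_s: 5.4
ee_pos: [510.2, -386.0, 73.8]
orientation: [-0.0, 0.701, 0.713, 0.001]
force: [0.3, 0.2, 0.5]
opening: 0.995
grasp_force: 0.0
```

Request:
jog_arm(
  motion=[
    {"xyz": [0,0,0],"turn": [0,0,0]},
    {"xyz": [0,0,0],"turn": [0,0,0]},
    {"xyz": [0,0,0],"turn": [0,0,0]},
    {"xyz": [0,0,0],"turn": [0,0,0]},
    {"xyz": [0,0,0],"turn": [0,0,0]},
  ],
  fingers=1,
)

```text
time_s: 5.9
ee_pos: [510.6, -385.8, 74.5]
orientation: [0.0, 0.701, 0.714, 0.001]
force: [0.6, -0.9, -0.1]
opening: 0.219
grasp_force: 58.6
```

Request:
jog_arm(
  motion=[
    {"xyz": [0,0,0],"turn": [0,0,0]},
    {"xyz": [0,0,0],"turn": [0,0,0]},
    {"xyz": [0,0,0],"turn": [0,0,0]},
  ],
)

```text
time_s: 6.2
ee_pos: [510.6, -385.8, 74.5]
orientation: [0.0, 0.701, 0.714, 0.001]
force: [0.0, -0.1, 5.1]
opening: 0.227
grasp_force: 59.2
```

Request:
jog_arm(
  motion=[
    {"xyz": [0,0,-0.004],"turn": [0,0,0]},
    {"xyz": [0,0,-0.01],"turn": [0,0,0]},
    {"xyz": [0,0,-0.015],"turn": [0,0,0]},
    {"xyz": [0,0,-0.02],"turn": [0,0,0]},
    {"xyz": [0,0,-0.02],"turn": [0,0,0]},
  ],
)

```text
time_s: 6.7
ee_pos: [510.2, -385.7, 144.4]
orientation: [-0.0, 0.701, 0.714, 0.001]
force: [1.2, -0.1, -2.6]
opening: 0.221
grasp_force: 58.6
```

Request:
jog_arm(
  motion=[
    {"xyz": [0,0,-0.01],"turn": [0,0,0]},
    {"xyz": [0,0,0],"turn": [0,0,0]},
    {"xyz": [0,0,0],"turn": [0,0,0]},
  ],
)

```text
time_s: 7.0
ee_pos: [510.1, -385.6, 152.8]
orientation: [-0.0, 0.701, 0.714, 0.001]
force: [0.9, 0.1, -3.2]
opening: 0.226
grasp_force: 58.6
```

```bash
python3 - <<'E'
from plan import *
p,R=getcmd(); json.dump(dict(p=[p[0],p[1],154.5],R=R.tolist()),open("cmd.json","w"))
s=ctrl.state(); T=RT(s["orientation"]); e=s["ee_pos"]; print(e,T.round(3).tolist())
for n in ["side","wrist","scene"]:
    c=cam(n); W=(cloud(c)-e)@T; p=c["p"]
    m=(W[...,0]>88)&(W[...,0]<215)&(abs(W[...,1])<45)&(W[...,2]>20)&(W[...,2]<60)&(p.max(-1)<130)
    m=cv2.morphologyEx(m.astype(np.uint8),cv2.MORPH_OPEN,np.ones((3,3)))
    k,l,st,ce=cv2.connectedComponentsWithStats(m); i=1+st[1:,4].argmax()
    q=cv2.erode((l==i).astype(np.uint8),np.ones((3,3)))>0; P=W[q]
    A=np.c_[P[:,0]-150,P[:,1],np.ones(len(P))]; k,*_=np.linalg.lstsq(A,P[:,2],rcond=None); r=A@k-P[:,2]; g=abs(r)<3
    k,*_=np.linalg.lstsq(A[g],P[g,2],rcond=None)
    # outline on the plane: intersect rays using fitted depth
    uv=np.argwhere(l==i)[:,::-1]; X=W[l==i]
    print(n,q.sum(),"slope",k.round(4),r.std().round(2),"x",np.percentile(X[:,0],[0.5,1,99,99.5]).round(1),"y",np.percentile(X[:,1],[1,50,99]).round(1)); print(cv2.minAreaRect(X[:,:2].astype(np.float32)))
    save(c,"g_"+n+".npz")
E
```

```text
[ 510.05869284 -385.57081017  152.7811168 ] [[-0.018, 1.0, 0.001], [1.0, 0.018, 0.002], [0.002, 0.001, -1.0]]
side 565 slope [-5.70000e-02  2.10000e-03  3.74523e+01] 1.22 x [ 88.2  88.6 170.4 172.7] y [-30.8  -7.5  23.6]
((131.35719299316406, -1.8964042663574219), (88.17015838623047, 59.43467330932617), 2.0490453243255615)
wrist 9459 slope [-6.3700e-02  1.7000e-03  3.8157e+01] 0.71 x [ 88.2  88.2 130.3 130.5] y [-32.1  -1.4  29.8]
((109.50555419921875, -1.2717761993408203), (63.75675964355469, 42.932987213134766), 89.91734313964844)
scene 444 slope [-6.20000e-02 -3.50000e-03  3.97006e+01] 1.73 x [ 88.8  89.4 198.1 198.4] y [-31.1   1.7  33.4]
((143.7705535888672, 0.21667861938476562), (67.26943969726562, 110.5544662475586), 89.93975830078125)
```

```bash
cat > sc.py <<'E'
from plan import *
TIP=np.array([199,-1,36.4]); BETA=.062
FW=np.array([564,117.9]); YAW=98.1; a=np.radians(YAW); XT=np.array([np.cos(a),np.sin(a)]); YT=np.array([-XT[1],XT[0]])
OFF=np.array([.6,.6,-1.5])  # measured minus commanded
def pose(xt,z,th,yt=7.7,n=1):
    R=yawR(YAW,th+BETA); t=np.r_[FW+(xt-68)*XT+yt*YT,z]
    return (t-R@TIP-OFF,R,n)
def tipnow():
    s=ctrl.state(); T=RT(s["orientation"]); w=s["ee_pos"]+T@TIP; d=w[:2]-FW
    print("tip xt %.1f yt %.1f z %.2f pitch blade %.3f"%(68+d@XT,d@YT,w[2],-np.arcsin(T[2,0])-BETA),"off",np.round(s["ee_pos"]-getcmd()[0],2),"F",s["force"].round(2),"M",s["wrist_torque"].round(3))
E
python3 - <<'E'
from sc import *
plan([pose(-78,70,.21,n=9),pose(-78,21,.21,n=6)])
E
```

```text
[{"xyz":[0.0196,0.0107,-0.0006],"turn":[-0.1,-1.7,-0.8]},{"xyz":[0.0193,0.011,-0.0012],"turn":[-0.1,-1.8,-0.8]},{"xyz":[0.0192,0.0113,-0.0017],"turn":[-0.1,-1.7,-0.8]},{"xyz":[0.019,0.0115,-0.0024],"turn":[-0.1,-1.7,-0.7]},{"xyz":[0.0187,0.0118,-0.0028],"turn":[-0.1,-1.7,-0.8]}]
[{"xyz":[0.0185,0.0121,-0.0034],"turn":[-0.1,-1.8,-0.8]},{"xyz":[0.0182,0.0123,-0.0039],"turn":[-0.1,-1.7,-0.8]},{"xyz":[0.0179,0.0125,-0.0045],"turn":[-0.2,-1.7,-0.8]},{"xyz":[0.0176,0.0129,-0.0049],"turn":[-0.1,-1.8,-0.8]},{"xyz":[0.0022,0.0,0.0079],"turn":[0.0,0.0,0.0]}]
[{"xyz":[0.0022,0.0,0.0078],"turn":[0.0,0.0,0.0]},{"xyz":[0.0022,0.0,0.0079],"turn":[0.0,0.0,0.0]},{"xyz":[0.0022,0.0,0.0079],"turn":[0.0,0.0,0.0]},{"xyz":[0.0022,-0.0001,0.0078],"turn":[0.0,0.0,0.0]},{"xyz":[0.0022,0.0,0.0079],"turn":[0.0,0.0,0.0]}]
```

Request:
jog_arm(
  motion=[
    {"xyz": [0.0196,0.0107,-0.0006],"turn": [-0.1,-1.7,-0.8]},
    {"xyz": [0.0193,0.011,-0.0012],"turn": [-0.1,-1.8,-0.8]},
    {"xyz": [0.0192,0.0113,-0.0017],"turn": [-0.1,-1.7,-0.8]},
    {"xyz": [0.019,0.0115,-0.0024],"turn": [-0.1,-1.7,-0.7]},
    {"xyz": [0.0187,0.0118,-0.0028],"turn": [-0.1,-1.7,-0.8]},
  ],
)

```text
time_s: 7.65
ee_pos: [561.8, -285.8, 155.1]
orientation: [0.056, 0.674, 0.735, -0.049]
force: [0.2, 0.1, -2.7]
opening: 0.224
grasp_force: 58.7
```

Request:
jog_arm(
  motion=[
    {"xyz": [0.0185,0.0121,-0.0034],"turn": [-0.1,-1.8,-0.8]},
    {"xyz": [0.0182,0.0123,-0.0039],"turn": [-0.1,-1.7,-0.8]},
    {"xyz": [0.0179,0.0125,-0.0045],"turn": [-0.2,-1.7,-0.8]},
    {"xyz": [0.0176,0.0129,-0.0049],"turn": [-0.1,-1.8,-0.8]},
    {"xyz": [0.0022,0,0.0079],"turn": [0,0,0]},
  ],
)

```text
time_s: 8.15
ee_pos: [605.0, -204.9, 150.6]
orientation: [0.103, 0.647, 0.75, -0.087]
force: [-0.3, -0.7, -2.2]
opening: 0.22
grasp_force: 58.8
```

Request:
jog_arm(
  motion=[
    {"xyz": [0.0022,0,0.0078],"turn": [0,0,0]},
    {"xyz": [0.0022,0,0.0079],"turn": [0,0,0]},
    {"xyz": [0.0022,0,0.0079],"turn": [0,0,0]},
    {"xyz": [0.0022,-0.0001,0.0078],"turn": [0,0,0]},
    {"xyz": [0.0022,0,0.0079],"turn": [0,0,0]},
  ],
)

```text
time_s: 8.65
ee_pos: [603.2, -208.6, 109.1]
orientation: [0.102, 0.649, 0.748, -0.088]
force: [-0.8, -0.9, -2.2]
opening: 0.22
grasp_force: 58.8
```

Request:
jog_arm(
  motion=[
    {"xyz": [0,0,0],"turn": [0,0,0]},
    {"xyz": [0,0,0],"turn": [0,0,0]},
  ],
)

```text
time_s: 8.85
ee_pos: [603.4, -208.1, 109.7]
orientation: [0.102, 0.649, 0.749, -0.088]
force: [0.2, -0.4, -2.0]
opening: 0.22
grasp_force: 58.8
```

Check geometry from close by in the side view (blade tip vs. module and floor).

```bash
python3 - <<'E'
from sc import *
tipnow()
c=cam("side"); W=cloud(c); s=ctrl.state(); T=RT(s["orientation"]); e=s["ee_pos"]; w=(W-e)@T; p=c["p"]
m=((w[...,0]>80)&(w[...,0]<215)&(abs(w[...,1])<45)&(w[...,2]>15)&(w[...,2]<60)&(p.max(-1)<130)).astype(np.uint8)
k,l,st,ce=cv2.connectedComponentsWithStats(m); i=1+st[1:,4].argmax(); X=w[l==i]
A=np.c_[X[:,0]-150,X[:,1],np.ones(len(X))]; k,*_=np.linalg.lstsq(A,X[:,2],rcond=None); print(len(X),k.round(3),np.percentile(X[:,0],[1,99]),np.percentile(X[:,1],[1,99]))
tip=e+T@TIP; print(proj(c,tip),tip)
im=p[130:260,200:330]; im=cv2.resize(im,None,fx=4.5,fy=4.5,interpolation=cv2.INTER_CUBIC)[:,:,::-1]; cv2.imwrite("pics/tip.png",im)
# wrist: module ortho
E
```

```text
tip xt -78.2 yt 8.1 z 21.42 pitch blade 0.209 off [ 0.46  0.22 -1.35] F [ 0.16 -0.42 -2.02] M [0.218 0.029 0.022]
482 [-5.8000e-02 -1.1000e-02  3.8036e+01] [ 83.29385664 192.47246891] [-33.63637726  27.19049346]
[[270.56041448 202.09448879]] [577.04165253 -28.06542129  21.87493006]
```

View pics/tip.png

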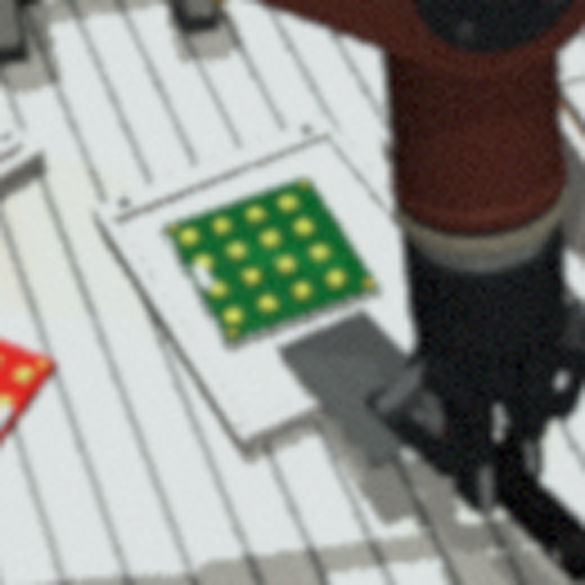

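Request:
jog_arm(
  motion=[
    {"xyz": [0.0005,0,0.002],"turn": [0,0,0]},
    {"xyz": [0.0005,0,0.0015],"turn": [0,0,0]},
    {"xyz": [0,0,0],"turn": [0,0,0]},
  ],
)

```text
time_s: 9.2
ee_pos: [603.5, -207.7, 106.3]
orientation: [0.103, 0.649, 0.749, -0.088]
force: [-0.7, 0.3, -2.5]
opening: 0.224
grasp_force: 58.8
```

Request:
jog_arm(
  motion=[
    {"xyz": [0.0001,0,0.0005],"turn": [0,0,0]},
    {"xyz": [0,0,0],"turn": [0,0,0]},
  ],
)

```text
time_s: 9.4
ee_pos: [603.6, -207.8, 105.9]
orientation: [0.103, 0.649, 0.749, -0.088]
force: [-0.1, 0.9, -2.1]
opening: 0.224
grasp_force: 58.8
```

Request:
jog_arm(
  motion=[
    {"xyz": [0.0001,0,0.0005],"turn": [0,0,0]},
    {"xyz": [0,0,0],"turn": [0,0,0]},
  ],
)

```text
time_s: 9.6
ee_pos: [603.6, -207.9, 105.3]
orientation: [0.103, 0.649, 0.749, -0.088]
force: [0.5, 0.4, -2.2]
opening: 0.224
grasp_force: 58.8
```

Request:
jog_arm(
  motion=[
    {"xyz": [0.0001,0,0.0005],"turn": [0,0,0]},
    {"xyz": [0,0,0],"turn": [0,0,0]},
  ],
)

```text
time_s: 9.8
ee_pos: [603.5, -208.0, 104.7]
orientation: [0.103, 0.649, 0.749, -0.088]
force: [0.1, -0.0, -2.3]
opening: 0.226
grasp_force: 58.8
```

Request:
jog_arm(
  motion=[
    {"xyz": [0.0001,0,0.0005],"turn": [0,0,0]},
    {"xyz": [0,0,0],"turn": [0,0,0]},
  ],
)

```text
time_s: 10.0
ee_pos: [603.5, -208.0, 104.2]
orientation: [0.103, 0.649, 0.749, -0.088]
force: [-0.7, -1.0, -2.6]
opening: 0.226
grasp_force: 58.8
```

Request:
jog_arm(
  motion=[
    {"xyz": [0.0001,0,0.0005],"turn": [0,0,0]},
    {"xyz": [0,0,0],"turn": [0,0,0]},
  ],
)

```text
time_s: 10.2
ee_pos: [603.6, -208.0, 103.7]
orientation: [0.103, 0.649, 0.749, -0.088]
force: [-0.3, -0.3, -2.6]
opening: 0.221
grasp_force: 58.8
```

Request:
jog_arm(
  motion=[
    {"xyz": [0.0001,0,0.0005],"turn": [0,0,0]},
    {"xyz": [0,0,0],"turn": [0,0,0]},
  ],
)

```text
time_s: 10.4
ee_pos: [603.7, -208.1, 103.4]
orientation: [0.103, 0.649, 0.749, -0.088]
force: [-0.7, -0.2, -1.9]
opening: 0.22
grasp_force: 58.8
```

```bash
python3 -c "
from sc import *
tipnow()"
```

```text
tip xt -78.4 yt 7.8 z 15.03 pitch blade 0.209 off [ 0.77  0.15 -7.67] F [-0.72 -0.18 -1.91] M [0.263 0.084 0.078]
```

Request:
jog_arm(
  motion=[
    {"xyz": [0.0001,0,0.0005],"turn": [0,0,0]},
    {"xyz": [0,0,0],"turn": [0,0,0]},
  ],
)

```text
time_s: 10.6
ee_pos: [603.8, -208.2, 103.0]
orientation: [0.103, 0.649, 0.749, -0.088]
force: [-0.3, 0.2, -0.1]
opening: 0.226
grasp_force: 58.9
```

Request:
jog_arm(
  motion=[
    {"xyz": [0.0001,0,0.0005],"turn": [0,0,0]},
    {"xyz": [0,0,0],"turn": [0,0,0]},
  ],
)

```text
time_s: 10.8
ee_pos: [603.8, -208.3, 102.5]
orientation: [0.103, 0.649, 0.749, -0.088]
force: [0.2, -0.4, -0.4]
opening: 0.225
grasp_force: 59.0
```

```bash
python3 -c "
from sc import *
tipnow()"
```

```text
tip xt -78.6 yt 7.7 z 14.13 pitch blade 0.209 off [ 0.86 -0.05 -8.53] F [ 0.25 -0.41 -0.4 ] M [0.311 0.089 0.022]
```

```bash
python3 - <<'E'
from sc import *
p,R=getcmd(); p=p+R@np.array([1.8,0,7.5]); json.dump(dict(p=p.tolist(),R=R.tolist()),open("cmd.json","w"))
tipnow(); s=ctrl.state(); off=s["ee_pos"]-p
np.save("off.npy",off)
open("sc.py","a").write('\nimport os\nif os.path.exists("off.npy"): OFF=np.load("off.npy")\n')
import sc; sc.OFF=off
plan([sc.pose(-69,14.0,.185,n=5),sc.pose(-60,14.0,.16,n=5)])
E
```

```text
tip xt -78.6 yt 7.7 z 14.13 pitch blade 0.209 off [ 0.82  0.23 -0.82] F [ 0.25 -0.41 -0.4 ] M [0.311 0.089 0.022]
[{"xyz":[0.0017,0.0,0.0005],"turn":[0.0,0.3,0.0]},{"xyz":[0.0017,0.0,0.0005],"turn":[0.0,0.3,0.0]},{"xyz":[0.0017,-0.0001,0.0004],"turn":[0.0,0.3,0.0]},{"xyz":[0.0017,0.0,0.0005],"turn":[0.0,0.3,0.0]},{"xyz":[0.0017,0.0,0.0006],"turn":[0.0,0.3,0.0]}]
[{"xyz":[0.0016,0.0,0.0005],"turn":[0.0,0.3,0.0]},{"xyz":[0.0015,0.0,0.0006],"turn":[0.0,0.3,0.0]},{"xyz":[0.0016,0.0,0.0006],"turn":[0.0,0.2,0.0]},{"xyz":[0.0016,0.0,0.0005],"turn":[0.0,0.3,0.0]},{"xyz":[0.0015,0.0,0.0006],"turn":[0.0,0.3,0.0]}]
```

Request:
jog_arm(
  motion=[
    {"xyz": [0.0017,0,0.0005],"turn": [0,0.3,0]},
    {"xyz": [0.0017,0,0.0005],"turn": [0,0.3,0]},
    {"xyz": [0.0017,-0.0001,0.0004],"turn": [0,0.3,0]},
    {"xyz": [0.0017,0,0.0005],"turn": [0,0.3,0]},
    {"xyz": [0.0017,0,0.0006],"turn": [0,0.3,0]},
  ],
)

```text
time_s: 11.3
ee_pos: [602.4, -200.5, 97.6]
orientation: [0.093, 0.65, 0.75, -0.079]
force: [-0.2, -0.5, -0.5]
opening: 0.229
grasp_force: 59.0
```

Request:
jog_arm(
  motion=[
    {"xyz": [0.0016,0,0.0005],"turn": [0,0.3,0]},
    {"xyz": [0.0015,0,0.0006],"turn": [0,0.3,0]},
    {"xyz": [0.0016,0,0.0006],"turn": [0,0.2,0]},
    {"xyz": [0.0016,0,0.0005],"turn": [0,0.3,0]},
    {"xyz": [0.0015,0,0.0006],"turn": [0,0.3,0]},
  ],
)

```text
time_s: 11.8
ee_pos: [601.6, -193.8, 93.2]
orientation: [0.084, 0.651, 0.751, -0.071]
force: [0.9, -2.9, -0.5]
opening: 0.219
grasp_force: 59.1
```

```bash
python3 - <<'E'
from sc import *
tipnow()
plan([pose(-50,14.0,.135,n=5),pose(-40,14.0,.115,n=5)])
E
```

```text
tip xt -59.6 yt 7.8 z 14.22 pitch blade 0.158 off [ 0.77  0.47 -0.99] F [ 0.94 -2.95 -0.49] M [ 0.059  0.036 -0.068]
[{"xyz":[0.0018,0.0,0.0006],"turn":[0.0,0.3,0.0]},{"xyz":[0.0018,0.0,0.0005],"turn":[0.0,0.3,0.0]},{"xyz":[0.0017,0.0,0.0006],"turn":[0.0,0.3,0.0]},{"xyz":[0.0018,0.0,0.0006],"turn":[0.0,0.2,0.0]},{"xyz":[0.0018,0.0,0.0006],"turn":[0.0,0.3,0.1]}]
[{"xyz":[0.0018,0.0,0.0004],"turn":[0.0,0.2,0.0]},{"xyz":[0.0018,0.0,0.0004],"turn":[0.0,0.3,0.0]},{"xyz":[0.0019,0.0,0.0004],"turn":[0.0,0.2,0.0]},{"xyz":[0.0018,0.0,0.0005],"turn":[0.0,0.2,0.0]},{"xyz":[0.0018,0.0,0.0004],"turn":[0.0,0.3,0.0]}]
```

Request:
jog_arm(
  motion=[
    {"xyz": [0.0018,0,0.0006],"turn": [0,0.3,0]},
    {"xyz": [0.0018,0,0.0005],"turn": [0,0.3,0]},
    {"xyz": [0.0017,0,0.0006],"turn": [0,0.3,0]},
    {"xyz": [0.0018,0,0.0006],"turn": [0,0.2,0]},
    {"xyz": [0.0018,0,0.0006],"turn": [0,0.3,0.1]},
  ],
)

```text
time_s: 12.3
ee_pos: [600.3, -185.7, 88.4]
orientation: [0.074, 0.652, 0.752, -0.063]
force: [0.5, -2.2, 1.3]
opening: 0.226
grasp_force: 59.0
```

Request:
jog_arm(
  motion=[
    {"xyz": [0.0018,0,0.0004],"turn": [0,0.2,0]},
    {"xyz": [0.0018,0,0.0004],"turn": [0,0.3,0]},
    {"xyz": [0.0019,0,0.0004],"turn": [0,0.2,0]},
    {"xyz": [0.0018,0,0.0005],"turn": [0,0.2,0]},
    {"xyz": [0.0018,0,0.0004],"turn": [0,0.3,0]},
  ],
)

```text
time_s: 12.8
ee_pos: [599.1, -177.2, 84.6]
orientation: [0.067, 0.653, 0.752, -0.056]
force: [0.6, -2.9, 0.7]
opening: 0.223
grasp_force: 59.0
```

```bash
python3 - <<'E'
from sc import *
tipnow()
plan([pose(-30,13.9,.105,n=5),pose(-20,13.9,.092,n=5)])
c=cam("side");save(c,"s1.npz");cv2.imwrite("pics/s1.png",cv2.resize(c["p"][120:250,200:330],None,fx=4,fy=4,interpolation=cv2.INTER_CUBIC)[:,:,::-1])
hsv=cv2.cvtColor(c["p"],cv2.COLOR_RGB2HSV)
m=((hsv[...,0]>40)&(hsv[...,0]<85)&(hsv[...,1]>110)).astype(np.uint8);m=cv2.morphologyEx(m,cv2.MORPH_CLOSE,np.ones((5,5)))
W=cloud(c);P=W[m>0];P=P[(P[:,2]<60)&(P[:,2]>10)];print(len(P),P.mean(0).round(1)); r=cv2.minAreaRect(P[:,:2].astype(np.float32));print(r, (np.array(r[0])-FW)@XT+68,(np.array(r[0])-FW)@YT)
A=np.c_[(P[:,:2]-FW)@XT+55,(P[:,:2]-FW)@YT,np.ones(len(P))];print("tilt",np.linalg.lstsq(A,P[:,2],rcond=None)[0].round(3))
E
```

```text
tip xt -39.4 yt 7.7 z 14.19 pitch blade 0.113 off [ 0.63  0.62 -1.08] F [ 0.58 -2.92  0.66] M [-0.235 -0.052  0.   ]
[{"xyz":[0.0019,0.0,0.0001],"turn":[0.0,0.1,0.0]},{"xyz":[0.0019,0.0,0.0],"turn":[0.0,0.1,0.0]},{"xyz":[0.0019,0.0,0.0001],"turn":[0.0,0.1,0.0]},{"xyz":[0.0019,0.0,0.0001],"turn":[0.0,0.1,0.0]},{"xyz":[0.0019,0.0,0.0001],"turn":[0.0,0.1,0.0]}]
[{"xyz":[0.0019,0.0,0.0002],"turn":[0.0,0.2,0.0]},{"xyz":[0.0019,0.0,0.0002],"turn":[0.0,0.1,0.0]},{"xyz":[0.0018,0.0,0.0001],"turn":[0.0,0.2,0.0]},{"xyz":[0.0019,0.0,0.0002],"turn":[0.0,0.1,0.0]},{"xyz":[0.0019,0.0,0.0002],"turn":[0.0,0.2,0.0]}]
831 [562.3  57.2  23.2]
((561.1984252929688, 58.18898010253906), (99.65726470947266, 101.82814025878906), 8.941256523132324) 9.27942300271544 11.186981502623018
tilt [-4.0000e-03  2.0000e-03  2.3162e+01]
```

Request:
jog_arm(
  motion=[
    {"xyz": [0.0019,0,0.0001],"turn": [0,0.1,0]},
    {"xyz": [0.0019,0,0],"turn": [0,0.1,0]},
    {"xyz": [0.0019,0,0.0001],"turn": [0,0.1,0]},
    {"xyz": [0.0019,0,0.0001],"turn": [0,0.1,0]},
    {"xyz": [0.0019,0,0.0001],"turn": [0,0.1,0]},
  ],
)

```text
time_s: 13.35
ee_pos: [597.8, -167.9, 82.6]
orientation: [0.063, 0.653, 0.753, -0.053]
force: [0.0, -2.4, -0.1]
opening: 0.224
grasp_force: 59.0
```

```bash
cat > mod.py <<'E'
from sc import *
def mod(cams=("side","scene")):
    for n in cams:
        c=cam(n);save(c,"s_"+n+".npz")
        hsv=cv2.cvtColor(c["p"],cv2.COLOR_RGB2HSV)
        m=((hsv[...,0]>40)&(hsv[...,0]<85)&(hsv[...,1]>110)).astype(np.uint8);m=cv2.morphologyEx(m,cv2.MORPH_CLOSE,np.ones((5,5)))
        k,l,st,ce=cv2.connectedComponentsWithStats(m); i=1+st[1:,4].argmax()
        W=cloud(c);P=W[l==i];P=P[P[:,2]>10]
        r=cv2.minAreaRect(P[:,:2].astype(np.float32)); q=np.array(r[0])
        A=np.c_[(P[:,:2]-P[:,:2].mean(0))@np.c_[XT,YT],np.ones(len(P))]
        k=np.linalg.lstsq(A,P[:,2],rcond=None)[0]
        print(n,len(P),"ctr",q.round(1),"z",k[2].round(1),"size",np.round(r[1],1),"ang",round(r[2],1),"tray x %.1f y %.1f"%((q-FW)@XT+68,(q-FW)@YT),"tilt x,y",k[:2].round(3))
E
python3 - <<'E'
from mod import *
tipnow(); mod()
E
```

```text
tip xt -29.4 yt 7.7 z 13.85 pitch blade 0.104 off [ 1.89 -8.33  1.37] F [ 0.   -2.42 -0.08] M [0.038 0.034 0.047]
side 812 ctr [561.   58.5] z 24.3 size [99.1 99.7] ang 8.2 tray x 9.6 y 11.3 tilt x,y [-0.024 -0.002]
scene 97 ctr [577.   37.2] z 23.2 size [64.7 51.5] ang 2.4 tray x -13.7 y -1.5 tilt x,y [-0.008 -0.033]
```

Request:
jog_arm(
  motion=[
    {"xyz": [0.0019,0,0.0002],"turn": [0,0.2,0]},
    {"xyz": [0.0019,0,0.0002],"turn": [0,0.1,0]},
    {"xyz": [0.0018,0,0.0001],"turn": [0,0.2,0]},
    {"xyz": [0.0019,0,0.0002],"turn": [0,0.1,0]},
    {"xyz": [0.0019,0,0.0002],"turn": [0,0.2,0]},
  ],
)

```text
time_s: 13.95
ee_pos: [596.5, -158.9, 80.2]
orientation: [0.058, 0.654, 0.753, -0.049]
force: [0.5, -2.0, -0.1]
opening: 0.225
grasp_force: 59.0
```

```bash
python3 - <<'E'
from mod import *
tipnow(); mod(["side"])
plan([pose(-10,13.8,.082,n=5),pose(0,13.8,.074,n=5)])
E
```

```text
tip xt -19.4 yt 7.7 z 14.10 pitch blade 0.090 off [ 0.58  0.65 -1.06] F [ 0.51 -1.98 -0.15] M [-0.022  0.019 -0.021]
side 815 ctr [561.1  57.7] z 24.6 size [100.2 102.3] ang 8.4 tray x 8.8 y 11.4 tilt x,y [-0.031  0.001]
[{"xyz":[0.0019,0.0,0.0001],"turn":[0.0,0.1,0.0]},{"xyz":[0.0019,0.0,0.0001],"turn":[0.0,0.1,0.0]},{"xyz":[0.0019,0.0,0.0002],"turn":[0.0,0.1,0.0]},{"xyz":[0.0019,0.0,0.0001],"turn":[0.0,0.2,0.0]},{"xyz":[0.0019,0.0,0.0001],"turn":[0.0,0.1,0.0]}]
[{"xyz":[0.0019,0.0,0.0],"turn":[0.0,0.1,0.0]},{"xyz":[0.002,0.0,0.0001],"turn":[0.0,0.1,0.0]},{"xyz":[0.0019,0.0,0.0],"turn":[0.0,0.1,0.0]},{"xyz":[0.0019,0.0,0.0001],"turn":[0.0,0.0,0.0]},{"xyz":[0.0019,-0.0001,0.0],"turn":[0.0,0.1,0.0]}]
```

Request:
jog_arm(
  motion=[
    {"xyz": [0.0019,0,0.0001],"turn": [0,0.1,0]},
    {"xyz": [0.0019,0,0.0001],"turn": [0,0.1,0]},
    {"xyz": [0.0019,0,0.0002],"turn": [0,0.1,0]},
    {"xyz": [0.0019,0,0.0001],"turn": [0,0.2,0]},
    {"xyz": [0.0019,0,0.0001],"turn": [0,0.1,0]},
  ],
)

```text
time_s: 14.5
ee_pos: [595.2, -149.6, 78.1]
orientation: [0.054, 0.654, 0.753, -0.045]
force: [0.0, -2.2, 0.3]
opening: 0.224
grasp_force: 59.0
```

Request:
jog_arm(
  motion=[
    {"xyz": [0.0019,0,0],"turn": [0,0.1,0]},
    {"xyz": [0.002,0,0.0001],"turn": [0,0.1,0]},
    {"xyz": [0.0019,0,0],"turn": [0,0.1,0]},
    {"xyz": [0.0019,0,0.0001],"turn": [0,0,0]},
    {"xyz": [0.0019,-0.0001,0],"turn": [0,0.1,0]},
  ],
)

```text
time_s: 15.0
ee_pos: [593.8, -140.3, 76.7]
orientation: [0.052, 0.654, 0.754, -0.043]
force: [-0.4, -2.4, 0.1]
opening: 0.22
grasp_force: 59.0
```

```bash
python3 - <<'E'
from mod import *
tipnow(); mod(["side"])
plan([pose(10,13.8,.063,n=5),pose(20,13.8,.050,n=5)])
E
```

```text
tip xt 0.5 yt 7.7 z 13.94 pitch blade 0.073 off [ 0.65  0.64 -0.96] F [-0.37 -2.35  0.11] M [ 0.01   0.002 -0.013]
side 814 ctr [571.1  -9. ] z 27.5 size [100.5 234.6] ang 8.1 tray x -58.7 y 10.9 tilt x,y [-0.347  0.067]
[{"xyz":[0.0019,0.0,0.0002],"turn":[0.0,0.1,0.0]},{"xyz":[0.0019,0.0,0.0001],"turn":[0.0,0.2,0.0]},{"xyz":[0.0019,0.0,0.0002],"turn":[0.0,0.1,0.0]},{"xyz":[0.002,0.0,0.0002],"turn":[0.0,0.1,0.0]},{"xyz":[0.0019,0.0,0.0002],"turn":[0.0,0.2,0.0]}]
[{"xyz":[0.0019,0.0,0.0003],"turn":[0.0,0.1,0.0]},{"xyz":[0.0019,0.0,0.0002],"turn":[0.0,0.2,0.0]},{"xyz":[0.0019,0.0,0.0003],"turn":[0.0,0.1,0.0]},{"xyz":[0.0018,0.0,0.0003],"turn":[0.0,0.2,0.0]},{"xyz":[0.0019,0.0,0.0003],"turn":[0.0,0.1,0.0]}]
```

Request:
jog_arm(
  motion=[
    {"xyz": [0.0019,0,0.0002],"turn": [0,0.1,0]},
    {"xyz": [0.0019,0,0.0001],"turn": [0,0.2,0]},
    {"xyz": [0.0019,0,0.0002],"turn": [0,0.1,0]},
    {"xyz": [0.002,0,0.0002],"turn": [0,0.1,0]},
    {"xyz": [0.0019,0,0.0002],"turn": [0,0.2,0]},
  ],
)

```text
time_s: 15.55
ee_pos: [592.4, -130.9, 74.5]
orientation: [0.047, 0.654, 0.754, -0.039]
force: [-0.7, -2.0, -0.8]
opening: 0.227
grasp_force: 59.0
```

Request:
jog_arm(
  motion=[
    {"xyz": [0.0019,0,0.0003],"turn": [0,0.1,0]},
    {"xyz": [0.0019,0,0.0002],"turn": [0,0.2,0]},
    {"xyz": [0.0019,0,0.0003],"turn": [0,0.1,0]},
    {"xyz": [0.0018,0,0.0003],"turn": [0,0.2,0]},
    {"xyz": [0.0019,0,0.0003],"turn": [0,0.1,0]},
  ],
)

```text
time_s: 16.05
ee_pos: [591.1, -121.9, 72.0]
orientation: [0.042, 0.654, 0.754, -0.035]
force: [0.4, -2.2, -0.3]
opening: 0.224
grasp_force: 59.0
```

```bash
sed -i 's/P=P\[P\[:,2\]>10\]/P=P[(P[:,2]>10)\&(np.linalg.norm(P[:,:2]-np.median(P[:,:2],0),axis=1)<80)]/' mod.py; python3 - <<'E'
from mod import *
tipnow(); mod(["side"])
plan([pose(33,13.9,.035,n=6),pose(44,14.0,.02,n=4)])
E
```

```text
tip xt 20.5 yt 7.8 z 14.01 pitch blade 0.048 off [ 0.56  0.63 -0.99] F [ 0.4  -2.23 -0.26] M [ 0.006  0.01  -0.016]
side 0 ctr [0. 0.] z 0.0 size [0. 0.] ang 0.0 tray x 30.7 y 575.0 tilt x,y [0. 0.]
[{"xyz":[0.0021,0.0,0.0002],"turn":[0.0,0.1,0.0]},{"xyz":[0.002,0.0,0.0003],"turn":[0.0,0.2,0.0]},{"xyz":[0.0021,0.0,0.0002],"turn":[0.0,0.1,0.0]},{"xyz":[0.0021,0.0,0.0003],"turn":[0.0,0.2,0.0]},{"xyz":[0.002,0.0,0.0002],"turn":[0.0,0.1,0.0]}]
[{"xyz":[0.0021,0.0,0.0003],"turn":[0.0,0.2,0.0]},{"xyz":[0.0026,0.0,0.0005],"turn":[0.0,0.2,0.0]},{"xyz":[0.0026,0.0,0.0004],"turn":[0.0,0.2,0.0]},{"xyz":[0.0026,0.0,0.0005],"turn":[0.0,0.2,0.0]},{"xyz":[0.0026,0.0,0.0005],"turn":[0.0,0.2,0.0]}]mod.py:10: RuntimeWarning: Mean of empty slice.
  A=np.c_[(P[:,:2]-P[:,:2].mean(0))@np.c_[XT,YT],np.ones(len(P))]
  ret = um.true_divide(
```

Request:
jog_arm(
  motion=[
    {"xyz": [0.0021,0,0.0002],"turn": [0,0.1,0]},
    {"xyz": [0.002,0,0.0003],"turn": [0,0.2,0]},
    {"xyz": [0.0021,0,0.0002],"turn": [0,0.1,0]},
    {"xyz": [0.0021,0,0.0003],"turn": [0,0.2,0]},
    {"xyz": [0.002,0,0.0002],"turn": [0,0.1,0]},
  ],
)

```text
time_s: 16.6
ee_pos: [589.9, -112.2, 70.0]
orientation: [0.038, 0.655, 0.754, -0.031]
force: [0.8, -4.5, 0.2]
opening: 0.222
grasp_force: 59.0
```

Request:
jog_arm(
  motion=[
    {"xyz": [0.0021,0,0.0003],"turn": [0,0.2,0]},
    {"xyz": [0.0026,0,0.0005],"turn": [0,0.2,0]},
    {"xyz": [0.0026,0,0.0004],"turn": [0,0.2,0]},
    {"xyz": [0.0026,0,0.0005],"turn": [0,0.2,0]},
    {"xyz": [0.0026,0,0.0005],"turn": [0,0.2,0]},
  ],
)

```text
time_s: 17.1
ee_pos: [588.0, -99.7, 66.4]
orientation: [0.031, 0.655, 0.755, -0.025]
force: [0.5, -5.1, 0.2]
opening: 0.224
grasp_force: 59.0
```

```bash
sed -i 's/np.median(P/np.nanmedian(P/' mod.py; python3 - <<'E'
from mod import *
tipnow(); mod()
c=load("s_side.npz");cv2.imwrite("pics/s2.png",cv2.resize(c["p"][100:250,190:340],None,fx=3.8,fy=3.8,interpolation=cv2.INTER_CUBIC)[:,:,::-1])
E
```

```text
tip xt 44.7 yt 7.8 z 14.14 pitch blade 0.018 off [ 0.51  0.77 -1.02] F [ 0.45 -5.08  0.23] M [-0.339 -0.053 -0.043]
side 758 ctr [562.1  58.1] z 24.8 size [99.8 99.5] ang 8.5 tray x 9.0 y 10.3 tilt x,y [-0.007  0.004]
scene 110 ctr [570.4  63.3] z 23.3 size [44.7 69.2] ang 51.0 tray x 13.0 y 1.4 tilt x,y [-0.001 -0.016]
```

View pics/s2.png

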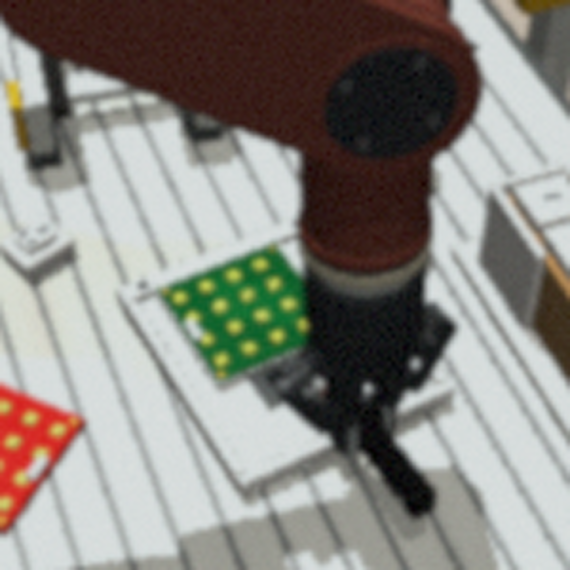

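```bash
python3 - <<'E'
from mod import *
plan([pose(43.7,15,.015,n=2),pose(43.5,19,.01,n=3),pose(43.5,31,.0,n=5)])
E
```

```text
[{"xyz":[-0.0003,0.0,0.0],"turn":[0.0,0.2,0.0]},{"xyz":[-0.0003,0.0,0.0],"turn":[0.0,0.1,0.0]},{"xyz":[-0.0002,0.0,-0.001],"turn":[0.0,0.1,0.0]},{"xyz":[-0.0002,0.0,-0.001],"turn":[0.0,0.1,0.0]},{"xyz":[-0.0002,0.0,-0.001],"turn":[0.0,0.1,0.0]}]
[{"xyz":[-0.0003,0.0,-0.002],"turn":[0.0,0.1,0.0]},{"xyz":[-0.0002,0.0,-0.002],"turn":[0.0,0.1,0.0]},{"xyz":[-0.0002,0.0,-0.002],"turn":[0.0,0.1,0.0]},{"xyz":[-0.0003,0.0,-0.002],"turn":[0.0,0.2,0.0]},{"xyz":[-0.0002,0.0,-0.002],"turn":[0.0,0.1,0.0]}]
```

Request:
jog_arm(
  motion=[
    {"xyz": [-0.0005,0,0],"turn": [0,0.2,0]},
    {"xyz": [-0.0005,0,0],"turn": [0,0.1,0]},
    {"xyz": [-0.0002,0,-0.001],"turn": [0,0.1,0]},
    {"xyz": [-0.0002,0,-0.001],"turn": [0,0.1,0]},
    {"xyz": [-0.0002,0,-0.001],"turn": [0,0.1,0]},
  ],
)

```text
time_s: 17.7
ee_pos: [587.8, -101.2, 69.2]
orientation: [0.027, 0.655, 0.755, -0.022]
force: [-0.1, 0.4, -4.6]
opening: 0.226
grasp_force: 58.6
```

Request:
jog_arm(
  motion=[
    {"xyz": [-0.0003,0,-0.002],"turn": [0,0.1,0]},
    {"xyz": [-0.0002,0,-0.002],"turn": [0,0.1,0]},
    {"xyz": [-0.0002,0,-0.002],"turn": [0,0.1,0]},
    {"xyz": [-0.0003,0,-0.002],"turn": [0,0.2,0]},
    {"xyz": [-0.0002,0,-0.002],"turn": [0,0.1,0]},
  ],
)

```text
time_s: 18.2
ee_pos: [588.4, -101.9, 79.9]
orientation: [0.023, 0.655, 0.755, -0.019]
force: [-0.6, -0.1, -5.3]
opening: 0.225
grasp_force: 58.6
```

```bash
python3 - <<'E'
from mod import *
tipnow(); mod(["side"])
plan([pose(43.5,60,-.015,n=6),pose(43.5,105,-.015,n=6)])
E
```

```text
tip xt 43.4 yt 7.7 z 31.77 pitch blade -0.002 off [ 0.72 -0.02 -0.58] F [-0.63 -0.07 -5.29] M [-0.22  -0.051 -0.053]
side 787 ctr [561.4  55.5] z 39.4 size [ 99.8 101. ] ang 8.1 tray x 6.6 y 11.4 tilt x,y [-0.01  -0.002]
[{"xyz":[-0.0004,0.0,-0.0043],"turn":[0.0,0.1,0.0]},{"xyz":[-0.0004,0.0,-0.0043],"turn":[0.0,0.2,0.0]},{"xyz":[-0.0003,0.0,-0.0044],"turn":[0.0,0.1,0.0]},{"xyz":[-0.0004,0.0,-0.0043],"turn":[0.0,0.2,0.0]},{"xyz":[-0.0003,0.0,-0.0043],"turn":[0.0,0.1,0.0]}]
[{"xyz":[-0.0004,0.0,-0.0043],"turn":[0.0,0.1,0.0]},{"xyz":[-0.0004,0.0,-0.0075],"turn":[0.0,0.0,0.0]},{"xyz":[-0.0003,0.0,-0.0075],"turn":[0.0,0.0,0.0]},{"xyz":[-0.0004,0.0,-0.0075],"turn":[0.0,0.0,0.0]},{"xyz":[-0.0003,0.0,-0.0075],"turn":[0.0,0.0,0.0]}]
[{"xyz":[-0.0004,0.0001,-0.0075],"turn":[0.0,0.0,0.0]},{"xyz":[-0.0003,0.0,-0.0075],"turn":[0.0,0.0,0.0]}]
```

Request:
jog_arm(
  motion=[
    {"xyz": [-0.0004,0,-0.0043],"turn": [0,0.1,0]},
    {"xyz": [-0.0004,0,-0.0043],"turn": [0,0.2,0]},
    {"xyz": [-0.0003,0,-0.0044],"turn": [0,0.1,0]},
    {"xyz": [-0.0004,0,-0.0043],"turn": [0,0.2,0]},
    {"xyz": [-0.0003,0,-0.0043],"turn": [0,0.1,0]},
  ],
)

```text
time_s: 18.75
ee_pos: [588.5, -102.5, 101.9]
orientation: [0.019, 0.655, 0.755, -0.015]
force: [0.5, -0.4, -4.3]
opening: 0.224
grasp_force: 58.7
```

Request:
jog_arm(
  motion=[
    {"xyz": [-0.0004,0,-0.0043],"turn": [0,0.1,0]},
    {"xyz": [-0.0004,0,-0.0075],"turn": [0,0,0]},
    {"xyz": [-0.0003,0,-0.0075],"turn": [0,0,0]},
    {"xyz": [-0.0004,0,-0.0075],"turn": [0,0,0]},
    {"xyz": [-0.0003,0,-0.0075],"turn": [0,0,0]},
  ],
)

```text
time_s: 19.25
ee_pos: [588.4, -102.7, 136.5]
orientation: [0.018, 0.655, 0.755, -0.014]
force: [0.2, 0.2, -4.1]
opening: 0.227
grasp_force: 58.7
```

Request:
jog_arm(
  motion=[
    {"xyz": [-0.0004,0.0001,-0.0075],"turn": [0,0,0]},
    {"xyz": [-0.0003,0,-0.0075],"turn": [0,0,0]},
  ],
)

```text
time_s: 19.45
ee_pos: [588.4, -102.7, 151.4]
orientation: [0.018, 0.655, 0.755, -0.014]
force: [0.6, 0.1, -3.9]
opening: 0.224
grasp_force: 58.7
```

```bash
cat >> mod.py <<'E'
def green(c):
    hsv=cv2.cvtColor(c["p"],cv2.COLOR_RGB2HSV)
    m=((hsv[...,0]>40)&(hsv[...,0]<85)&(hsv[...,1]>110)).astype(np.uint8);m=cv2.morphologyEx(m,cv2.MORPH_CLOSE,np.ones((5,5)))
    k,l,st,ce=cv2.connectedComponentsWithStats(m); i=1+st[1:,4].argmax(); return l==i
def modz(c,z):
    uv=np.argwhere(green(c))[:,::-1]; r=cv2.minAreaRect(onplane(c,uv,z)[:,:2].astype(np.float32)); return np.array(r[0]),r
def belts(c,z=73.2):
    W=cloud(c); m=((c["p"].max(-1)<85)&(W[...,2]>64)&(W[...,2]<84)&(W[...,1]>270)&(W[...,0]<640)&(W[...,0]>440)).astype(np.uint8)
    k,l,st,ce=cv2.connectedComponentsWithStats(cv2.morphologyEx(m,cv2.MORPH_OPEN,np.ones((3,3))))
    for i in range(1,k):
        if st[i,4]>100:
            uv=np.argwhere(l==i)[:,::-1]; r=cv2.minAreaRect(onplane(c,uv,z)[:,:2].astype(np.float32)); b=cv2.boxPoints(r); print("belt",st[i,4],np.round(r[0],1),np.round(r[1],1),round(r[2],1),"n range",(b@[.9928,-.12]).round(1),"u",(b@[.12,.9928]).round(1))
E
python3 - <<'E'
from mod import *
tipnow(); mod(["side"])
for n in ("side","scene"):
    c=old(n); print(n,"init module",modz(c,22.8)); belts(c)
E
```

```text
tip xt 43.3 yt 7.8 z 105.97 pitch blade -0.016 off [ 0.6  -0.07 -0.12] F [ 0.62  0.14 -3.94] M [-0.299 -0.07  -0.078]
side 875 ctr [563.2  56.2] z 113.2 size [104.9 102.2] ang 6.7 tray x 7.0 y 9.5 tilt x,y [0.006 0.002]
side init module (array([567.68981934,  35.60160065]), ((567.6898193359375, 35.601600646972656), (100.23145294189453, 100.88460540771484), 3.7360196113586426))
belt 228 [595.2 390.5] [253.2  18.4] 82.7 n range [533.9 552.3 554.1 535.7] u [332.5 332.4 585.6 585.8]
belt 188 [488.7 383.4] [218.7  18.4] 81.6 n range [427.1 445.5 451.3 432.8] u [330.2 329.7 548.3 548.8]
scene init module (array([570.22259521,  37.1177063 ]), ((570.2225952148438, 37.117706298828125), (94.80555725097656, 96.47399139404297), 5.125480651855469))
belt 760 [493.5 413.3] [256.9  30.6] 82.8 n range [424.4 455.  456.2 425.6] u [341.1 341.  597.9 598.1]
belt 317 [594.5 384.8] [219.2  12.2] 83.0 n range [537.7 549.9 550.4 538.3] u [343.8 343.7 562.9 563. ]
belt 183 [632.1 424.4] [126.6  17.2] 86.4 n range [571.7 588.8 581.6 564.5] u [433.5 434.5 560.8 559.9]
```

```bash
sed -i 's|f=i/n; wp|f=i/n if not SM else (1-np.cos(np.pi*i/n))/2; wp|; s|^PS=-1|SM=False\nPS=-1|' plan.py; cat >> mod.py <<'E'
import plan as PL
CY=83.1; cu=np.array([np.cos(np.radians(CY)),np.sin(np.radians(CY))]); cn=np.array([cu[1],-cu[0]])
def cpose(u,n,z,th,k=1,yaw=CY):
    R=yawR(yaw,th+BETA); t=np.r_[u*cu+n*cn,z]
    return (t-R@TIP-np.array([.6,0,-.1]),R,k)
def ctip():
    s=ctrl.state(); T=RT(s["orientation"]); w=s["ee_pos"]+T@TIP
    print("tip u %.1f n %.1f z %.2f th %.3f yaw %.2f roll %.4f"%(w[:2]@cu,w[:2]@cn,w[2],-np.arcsin(T[2,0])-BETA,np.degrees(np.arctan2(T[1,0],T[0,0])),T[2,1]),"off",np.round(s["ee_pos"]-getcmd()[0],2),"F",s["force"].round(2),"t",s["time_s"])
E
python3 - <<'E'
from mod import *
ctip(); PL.SM=True
plan([cpose(310,493.5,105,-.016,25)])
E
```

```text
tip u 158.8 n 545.5 z 107.32 th -0.015 yaw 98.09 roll 0.0043 off [ 1.38 -0.25  1.39] F [ 0.92 -0.6  -3.34] t 19.5
[{"xyz":[0.0007,-0.0002,0.0],"turn":[0.0,0.0,0.1]},{"xyz":[0.0019,-0.0008,-0.0001],"turn":[0.0,0.0,0.1]},{"xyz":[0.0032,-0.0012,-0.0001],"turn":[0.0,0.0,0.3]},{"xyz":[0.0044,-0.0016,-0.0002],"turn":[0.0,0.0,0.4]},{"xyz":[0.0055,-0.0022,-0.0003],"turn":[0.1,0.0,0.5]}]
[{"xyz":[0.0066,-0.0026,-0.0002],"turn":[0.0,0.0,0.6]},{"xyz":[0.0075,-0.0031,-0.0004],"turn":[0.0,0.0,0.7]},{"xyz":[0.0082,-0.0035,-0.0003],"turn":[0.1,0.0,0.8]},{"xyz":[0.0089,-0.0039,-0.0004],"turn":[0.0,0.0,0.8]},{"xyz":[0.0093,-0.0043,-0.0004],"turn":[0.1,0.0,0.9]}]
[{"xyz":[0.0097,-0.0046,-0.0004],"turn":[0.0,0.0,0.9]},{"xyz":[0.0099,-0.0049,-0.0004],"turn":[0.0,0.0,0.9]},{"xyz":[0.0098,-0.0051,-0.0004],"turn":[0.1,0.0,0.9]},{"xyz":[0.0097,-0.0052,-0.0004],"turn":[0.0,0.0,1.0]},{"xyz":[0.0093,-0.0053,-0.0004],"turn":[0.1,0.0,0.9]}]
[{"xyz":[0.0089,-0.0051,-0.0003],"turn":[0.0,0.1,0.9]},{"xyz":[0.0083,-0.005,-0.0004],"turn":[0.1,0.0,0.8]},{"xyz":[0.0077,-0.0048,-0.0003],"turn":[0.0,0.0,0.7]},{"xyz":[0.0068,-0.0043,-0.0002],"turn":[0.0,0.0,0.7]},{"xyz":[0.0059,-0.0039,-0.0003],"turn":[0.1,0.0,0.6]}]
[{"xyz":[0.0049,-0.0033,-0.0002],"turn":[0.0,0.0,0.5]},{"xyz":[0.0039,-0.0027,-0.0001],"turn":[0.0,0.0,0.4]},{"xyz":[0.0028,-0.0019,-0.0001],"turn":[0.0,0.0,0.3]},{"xyz":[0.0017,-0.0012,-0.0001],"turn":[0.0,0.0,0.2]},{"xyz":[0.0006,-0.0004,0.0],"turn":[0.0,0.0,0.0]}]
```

Request:
jog_arm(
  motion=[
    {"xyz": [0.0007,-0.0002,0.0],"turn": [0.0,0.0,0.1]},
    {"xyz": [0.0019,-0.0008,-0.0001],"turn": [0.0,0.0,0.1]},
    {"xyz": [0.0032,-0.0012,-0.0001],"turn": [0.0,0.0,0.3]},
    {"xyz": [0.0044,-0.0016,-0.0002],"turn": [0.0,0.0,0.4]},
    {"xyz": [0.0055,-0.0022,-0.0003],"turn": [0.1,0.0,0.5]},
  ],
)

```text
time_s: 20.0
ee_pos: [579.9, -87.5, 150.3]
orientation: [0.017, 0.665, 0.747, -0.015]
force: [0.5, 0.1, -4.9]
opening: 0.224
grasp_force: 58.7
```

Request:
jog_arm(
  motion=[
    {"xyz": [0.0066,-0.0026,-0.0002],"turn": [0.0,0.0,0.6]},
    {"xyz": [0.0075,-0.0031,-0.0004],"turn": [0.0,0.0,0.7]},
    {"xyz": [0.0082,-0.0035,-0.0003],"turn": [0.1,0.0,0.8]},
    {"xyz": [0.0089,-0.0039,-0.0004],"turn": [0.0,0.0,0.8]},
    {"xyz": [0.0093,-0.0043,-0.0004],"turn": [0.1,0.0,0.9]},
  ],
)

```text
time_s: 20.5
ee_pos: [558.9, -48.3, 150.5]
orientation: [0.017, 0.689, 0.724, -0.015]
force: [0.4, 0.6, -4.6]
opening: 0.225
grasp_force: 58.8
```

Request:
jog_arm(
  motion=[
    {"xyz": [0.0097,-0.0046,-0.0004],"turn": [0.0,0.0,0.9]},
    {"xyz": [0.0099,-0.0049,-0.0004],"turn": [0.0,0.0,0.9]},
    {"xyz": [0.0098,-0.0051,-0.0004],"turn": [0.1,0.0,0.9]},
    {"xyz": [0.0097,-0.0052,-0.0004],"turn": [0.0,0.0,1.0]},
    {"xyz": [0.0093,-0.0053,-0.0004],"turn": [0.1,0.0,0.9]},
  ],
)

```text
time_s: 21.0
ee_pos: [532.7, -0.2, 150.3]
orientation: [0.016, 0.718, 0.696, -0.016]
force: [-0.3, -0.4, -5.0]
opening: 0.227
grasp_force: 58.8
```

Request:
jog_arm(
  motion=[
    {"xyz": [0.0089,-0.0051,-0.0003],"turn": [0.0,0.1,0.9]},
    {"xyz": [0.0083,-0.005,-0.0004],"turn": [0.1,0.0,0.8]},
    {"xyz": [0.0077,-0.0048,-0.0003],"turn": [0.0,0.0,0.7]},
    {"xyz": [0.0068,-0.0043,-0.0002],"turn": [0.0,0.0,0.7]},
    {"xyz": [0.0059,-0.0039,-0.0003],"turn": [0.1,0.0,0.6]},
  ],
)

```text
time_s: 21.5
ee_pos: [511.9, 38.4, 150.1]
orientation: [0.015, 0.74, 0.672, -0.016]
force: [0.2, 0.1, -4.0]
opening: 0.225
grasp_force: 58.8
```

Request:
jog_arm(
  motion=[
    {"xyz": [0.0049,-0.0033,-0.0002],"turn": [0.0,0.0,0.5]},
    {"xyz": [0.0039,-0.0027,-0.0001],"turn": [0.0,0.0,0.4]},
    {"xyz": [0.0028,-0.0019,-0.0001],"turn": [0.0,0.0,0.3]},
    {"xyz": [0.0017,-0.0012,-0.0001],"turn": [0.0,0.0,0.2]},
    {"xyz": [0.0006,-0.0004,0.0],"turn": [0.0,0.0,0.0]},
  ],
)

```text
time_s: 22.0
ee_pos: [504.3, 52.6, 149.9]
orientation: [0.015, 0.748, 0.664, -0.016]
force: [0.1, -1.0, -4.6]
opening: 0.224
grasp_force: 58.8
```

```bash
python3 - <<'E'
from mod import *
ctip(); mod(); PL.SM=True
plan([cpose(453,493.5,105,-.012,20)])
E
```

```text
tip u 310.0 n 493.1 z 104.91 th -0.018 yaw 83.18 roll 0.0017 off [ 0.4  -0.07 -0.66] F [ 0.11 -0.96 -4.57] t 22.0
side 94 ctr [485.4 236.2] z 112.0 size [64.5 28. ] ang 76.5 tray x 196.2 y 61.1 tilt x,y [ 0.015 -0.013]
scene 708 ctr [521.6 214.3] z 110.6 size [ 99.2 100.8] ang 83.8 tray x 169.5 y 28.4 tilt x,y [ 0.006 -0.007]
[{"xyz":[0.0009,0.0,0.0],"turn":[0.0,0.0,0.0]},{"xyz":[0.0026,0.0,-0.0002],"turn":[0.0,0.0,0.0]},{"xyz":[0.0043,0.0,-0.0002],"turn":[0.0,0.0,0.0]},{"xyz":[0.0059,0.0,-0.0003],"turn":[0.0,0.0,0.0]},{"xyz":[0.0072,0.0,-0.0004],"turn":[0.0,0.0,0.0]}]
[{"xyz":[0.0086,0.0,-0.0004],"turn":[0.0,-0.1,0.0]},{"xyz":[0.0095,0.0,-0.0005],"turn":[0.0,0.0,0.0]},{"xyz":[0.0104,0.0,-0.0006],"turn":[0.0,0.0,0.0]},{"xyz":[0.0109,0.0,-0.0005],"turn":[0.0,0.0,0.0]},{"xyz":[0.0112,0.0,-0.0006],"turn":[0.0,0.0,0.0]}]
[{"xyz":[0.0112,0.0001,-0.0006],"turn":[0.0,0.0,0.0]},{"xyz":[0.0109,0.0,-0.0006],"turn":[0.0,-0.1,0.0]},{"xyz":[0.0103,0.0,-0.0006],"turn":[0.0,0.0,0.0]},{"xyz":[0.0096,0.0,-0.0005],"turn":[0.0,0.0,0.0]},{"xyz":[0.0085,0.0,-0.0005],"turn":[0.0,0.0,0.0]}]
[{"xyz":[0.0073,0.0,-0.0004],"turn":[0.0,0.0,0.0]},{"xyz":[0.0059,0.0,-0.0003],"turn":[0.0,0.0,0.0]},{"xyz":[0.0043,0.0,-0.0002],"turn":[0.0,0.0,0.0]},{"xyz":[0.0026,0.0,-0.0002],"turn":[0.0,-0.1,0.0]},{"xyz":[0.0009,0.0,0.0],"turn":[0.0,0.0,0.0]}]
```

Request:
jog_arm(
  motion=[
    {"xyz": [0.0009,0,0],"turn": [0,0,0]},
    {"xyz": [0.0026,0,-0.0002],"turn": [0,0,0]},
    {"xyz": [0.0043,0,-0.0002],"turn": [0,0,0]},
    {"xyz": [0.0059,0,-0.0003],"turn": [0,0,0]},
    {"xyz": [0.0072,0,-0.0004],"turn": [0,0,0]},
  ],
)

```text
time_s: 22.6
ee_pos: [506.9, 73.9, 150.1]
orientation: [0.015, 0.748, 0.664, -0.016]
force: [-0.1, 0.7, -4.8]
opening: 0.227
grasp_force: 58.8
```

Request:
jog_arm(
  motion=[
    {"xyz": [0.0086,0,-0.0004],"turn": [0,-0.1,0]},
    {"xyz": [0.0095,0,-0.0005],"turn": [0,0,0]},
    {"xyz": [0.0104,0,-0.0006],"turn": [0,0,0]},
    {"xyz": [0.0109,0,-0.0005],"turn": [0,0,0]},
    {"xyz": [0.0112,0,-0.0006],"turn": [0,0,0]},
  ],
)

```text
time_s: 23.1
ee_pos: [512.9, 124.8, 150.4]
orientation: [0.016, 0.748, 0.664, -0.016]
force: [0.4, -1.1, -4.8]
opening: 0.227
grasp_force: 58.8
```

Request:
jog_arm(
  motion=[
    {"xyz": [0.0112,0.0001,-0.0006],"turn": [0,0,0]},
    {"xyz": [0.0109,0,-0.0006],"turn": [0,-0.1,0]},
    {"xyz": [0.0103,0,-0.0006],"turn": [0,0,0]},
    {"xyz": [0.0096,0,-0.0005],"turn": [0,0,0]},
    {"xyz": [0.0085,0,-0.0005],"turn": [0,0,0]},
  ],
)

```text
time_s: 23.6
ee_pos: [519.0, 174.7, 150.9]
orientation: [0.016, 0.748, 0.664, -0.017]
force: [-1.0, -0.0, -5.5]
opening: 0.224
grasp_force: 58.8
```

Request:
jog_arm(
  motion=[
    {"xyz": [0.0073,0,-0.0004],"turn": [0,0,0]},
    {"xyz": [0.0059,0,-0.0003],"turn": [0,0,0]},
    {"xyz": [0.0043,0,-0.0002],"turn": [0,0,0]},
    {"xyz": [0.0026,0,-0.0002],"turn": [0,-0.1,0]},
    {"xyz": [0.0009,0,0],"turn": [0,0,0]},
  ],
)

```text
time_s: 24.1
ee_pos: [521.5, 194.9, 151.0]
orientation: [0.017, 0.748, 0.664, -0.018]
force: [-0.6, 0.5, -4.3]
opening: 0.224
grasp_force: 58.8
```

```bash
python3 - <<'E'
from mod import *
ctip(); mod(["scene"])
c=load("s_scene.npz"); q,r=modz(c,113.5); print("module plane",q,r,"u",q@cu,"n",q@cn)
w=cam("wrist"); save(w,"w2.npz")
O=[]
for cc,z,(u0,u1) in ((c,113,(350,560)),(c,81,(350,560)),(w,73.2,(290,400))):
    uu,nn=np.meshgrid(np.arange(u0,u1,.5),np.arange(400,590,.6)); P=np.c_[uu.ravel()[:,None]*cu+nn.ravel()[:,None]*cn,np.full(uu.size,z)]
    m=proj(cc,P).reshape(uu.shape+(2,)).astype(np.float32); O.append(np.clip(cv2.remap(cc["p"],m[...,0],m[...,1],cv2.INTER_CUBIC)[:,:,::-1]*1.3,0,255))
cv2.imwrite("pics/conv.png",np.hstack(O[1:])) ; print([o.shape for o in O])
E
```

```text
tip u 453.1 n 493.0 z 104.95 th -0.013 yaw 83.19 roll 0.0017 off [ 0.36  0.03 -0.36] F [-0.61  0.53 -4.29] t 24.1
scene 867 ctr [539.4 356.7] z 110.7 size [98.8 99.6] ang 83.2 tray x 307.9 y -9.3 tilt x,y [ 0.004 -0.006]
module plane [540.84411621 356.34094238] ((540.8441162109375, 356.3409423828125), (98.39683532714844, 97.74324035644531), 83.31920623779297) u 418.7353892044952 n 494.11729284252016
[(317, 420, 3), (317, 420, 3), (317, 220, 3)][ WARN:0@0.851] global loadsave.cpp:1063 imwrite_ Unsupported depth image for selected encoder is fallbacked to CV_8U.
```

View pics/conv.png

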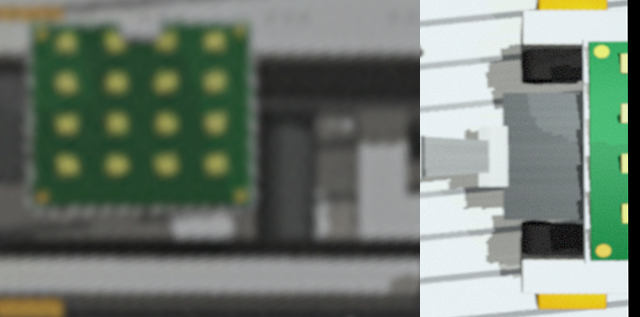

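```bash
python3 - <<'E'
from mod import *
PL.SM=True
plan([cpose(453,493.9,77,-.006,10)]); PL.SM=False
plan([cpose(453,493.9,67,-.006,10),cpose(453,493.9,61,-.006,5)])
E
```

```text
[{"xyz":[0.0,0.0,0.0007],"turn":[0.0,0.0,0.0]},{"xyz":[0.0002,0.0,0.0019],"turn":[0.0,0.0,0.0]},{"xyz":[0.0001,0.0001,0.0029],"turn":[0.0,-0.1,0.0]},{"xyz":[0.0003,0.0,0.0037],"turn":[0.0,0.0,0.0]},{"xyz":[0.0002,0.0001,0.0042],"turn":[0.0,0.0,0.0]}]
[{"xyz":[0.0003,0.0,0.0041],"turn":[0.0,-0.1,0.0]},{"xyz":[0.0002,0.0001,0.0037],"turn":[0.0,0.0,0.0]},{"xyz":[0.0002,0.0,0.003],"turn":[0.0,-0.1,0.0]},{"xyz":[0.0001,0.0001,0.0019],"turn":[0.0,0.0,0.0]},{"xyz":[0.0001,0.0,0.0007],"turn":[0.0,0.0,0.0]}]
[{"xyz":[0.0001,0.0,0.001],"turn":[0.0,0.0,0.0]},{"xyz":[0.0,0.0,0.001],"turn":[0.0,0.0,0.0]},{"xyz":[0.0001,0.0,0.001],"turn":[0.0,0.0,0.0]},{"xyz":[0.0,0.0,0.001],"turn":[0.0,0.0,0.0]},{"xyz":[0.0001,0.0,0.001],"turn":[0.0,0.0,0.0]}]
[{"xyz":[0.0,0.0,0.001],"turn":[0.0,0.0,0.0]},{"xyz":[0.0001,0.0,0.001],"turn":[0.0,0.0,0.0]},{"xyz":[0.0,0.0,0.001],"turn":[0.0,0.0,0.0]},{"xyz":[0.0001,0.0,0.0009],"turn":[0.0,0.0,0.0]},{"xyz":[0.0,0.0,0.001],"turn":[0.0,0.0,0.0]}]
[{"xyz":[0.0001,0.0,0.0012],"turn":[0.0,0.0,0.0]},{"xyz":[0.0,0.0,0.0012],"turn":[0.0,0.0,0.0]},{"xyz":[0.0001,0.0,0.0012],"turn":[0.0,0.0,0.0]},{"xyz":[0.0001,0.0,0.0012],"turn":[0.0,0.0,0.0]},{"xyz":[0.0,0.0,0.0012],"turn":[0.0,0.0,0.0]}]
```

Request:
jog_arm(
  motion=[
    {"xyz": [0,0,0.0007],"turn": [0,0,0]},
    {"xyz": [0.0002,0,0.0019],"turn": [0,0,0]},
    {"xyz": [0.0001,0.0001,0.0029],"turn": [0,-0.1,0]},
    {"xyz": [0.0003,0,0.0037],"turn": [0,0,0]},
    {"xyz": [0.0002,0.0001,0.0042],"turn": [0,0,0]},
  ],
)

```text
time_s: 24.7
ee_pos: [521.6, 194.8, 137.2]
orientation: [0.017, 0.748, 0.664, -0.018]
force: [-1.1, 0.2, -4.7]
opening: 0.222
grasp_force: 58.8
```

Request:
jog_arm(
  motion=[
    {"xyz": [0.0003,0,0.0041],"turn": [0,-0.1,0]},
    {"xyz": [0.0002,0.0001,0.0037],"turn": [0,0,0]},
    {"xyz": [0.0002,0,0.003],"turn": [0,-0.1,0]},
    {"xyz": [0.0001,0.0001,0.0019],"turn": [0,0,0]},
    {"xyz": [0.0001,0,0.0007],"turn": [0,0,0]},
  ],
)

```text
time_s: 25.2
ee_pos: [521.8, 195.0, 123.9]
orientation: [0.018, 0.748, 0.664, -0.02]
force: [-0.1, 0.4, -3.7]
opening: 0.223
grasp_force: 58.8
```

Request:
jog_arm(
  motion=[
    {"xyz": [0.0001,0,0.001],"turn": [0,0,0]},
    {"xyz": [0,0,0.001],"turn": [0,0,0]},
    {"xyz": [0.0001,0,0.001],"turn": [0,0,0]},
    {"xyz": [0,0,0.001],"turn": [0,0,0]},
    {"xyz": [0.0001,0,0.001],"turn": [0,0,0]},
  ],
)

```text
time_s: 25.7
ee_pos: [522.0, 195.0, 119.2]
orientation: [0.019, 0.748, 0.664, -0.02]
force: [0.0, -0.8, -3.4]
opening: 0.219
grasp_force: 58.9
```

Request:
jog_arm(
  motion=[
    {"xyz": [0,0,0.001],"turn": [0,0,0]},
    {"xyz": [0.0001,0,0.001],"turn": [0,0,0]},
    {"xyz": [0,0,0.001],"turn": [0,0,0]},
    {"xyz": [0.0001,0,0.0009],"turn": [0,0,0]},
    {"xyz": [0,0,0.001],"turn": [0,0,0]},
  ],
)

```text
time_s: 26.2
ee_pos: [522.1, 195.1, 114.4]
orientation: [0.019, 0.748, 0.664, -0.019]
force: [0.4, 0.3, -3.4]
opening: 0.224
grasp_force: 59.0
```

Request:
jog_arm(
  motion=[
    {"xyz": [0.0001,0,0.0012],"turn": [0,0,0]},
    {"xyz": [0,0,0.0012],"turn": [0,0,0]},
    {"xyz": [0.0001,0,0.0012],"turn": [0,0,0]},
    {"xyz": [0.0001,0,0.0012],"turn": [0,0,0]},
    {"xyz": [0,0,0.0012],"turn": [0,0,0]},
  ],
)

```text
time_s: 26.7
ee_pos: [521.9, 195.0, 108.1]
orientation: [0.019, 0.748, 0.664, -0.02]
force: [-0.5, 0.6, -1.7]
opening: 0.228
grasp_force: 59.0
```

```bash
python3 - <<'E'
from mod import *
ctip(); mod(["scene"])
c=load("s_scene.npz"); q,r=modz(c,79.8); print("module plane",q,r,"u",q@cu,"n",q@cn)
w=cam("wrist"); W=cloud(w); g=green(w); P=W[g]; P=P[P[:,2]>40]; print("wrist mod z",np.percentile(P[:,2],[5,50,95]).round(1), "n mid rows", (P[:,:2]@cn).min().round(1),(P[:,:2]@cn).max().round(1))
E
```

```text
tip u 453.0 n 493.5 z 61.05 th -0.008 yaw 83.18 roll 0.0017 off [ 0.36 -0.03 -0.48] F [-0.54  0.58 -1.71] t 26.7
scene 834 ctr [539.4 356.5] z 78.6 size [99.5 99.7] ang 83.9 tray x 307.7 y -9.2 tilt x,y [-0.001 -0.006]
module plane [539.38189697 356.52340698] ((539.3818969726562, 356.5234069824219), (99.53346252441406, 98.12760925292969), 84.64555358886719) u 418.74086587842936 n 492.64374323800973
wrist mod z [78.5 79.7 80.9] n mid rows 438.8 544.1
```

```bash
python3 - <<'E'
from mod import *
PL.SM=True
plan([cpose(313,493,61,-.008,15)]); print()
p,R=getcmd(); plan([(p+[0,-10,60],R,5)]); print()
plan([((510.0,-385.8,160.0),yawR(91),25)])
E
```

```text
[{"xyz":[-0.0015,0.0,0.0001],"turn":[0.0,0.0,0.0]},{"xyz":[-0.0045,0.0,0.0003],"turn":[0.0,0.0,0.0]},{"xyz":[-0.0073,-0.0001,0.0004],"turn":[0.0,0.0,0.0]},{"xyz":[-0.0098,-0.0001,0.0006],"turn":[0.0,0.0,0.0]},{"xyz":[-0.0119,-0.0001,0.0007],"turn":[0.0,0.0,0.0]}]
[{"xyz":[-0.0133,-0.0001,0.0008],"turn":[0.0,0.0,0.0]},{"xyz":[-0.0143,-0.0001,0.0008],"turn":[0.0,0.1,0.0]},{"xyz":[-0.0146,-0.0001,0.0008],"turn":[0.0,0.0,0.0]},{"xyz":[-0.0143,-0.0001,0.0009],"turn":[0.0,0.0,0.0]},{"xyz":[-0.0134,-0.0001,0.0007],"turn":[0.0,0.0,0.0]}]
[{"xyz":[-0.0118,-0.0001,0.0007],"turn":[0.0,0.0,0.0]},{"xyz":[-0.0098,0.0,0.0006],"turn":[0.0,0.0,0.0]},{"xyz":[-0.0073,-0.0001,0.0004],"turn":[0.0,0.0,0.0]},{"xyz":[-0.0045,0.0,0.0002],"turn":[0.0,0.0,0.0]},{"xyz":[-0.0015,0.0,0.0001],"turn":[0.0,0.0,0.0]}]

[{"xyz":[-0.0013,0.0001,-0.0057],"turn":[0.0,0.0,0.0]},{"xyz":[-0.0032,0.0003,-0.0148],"turn":[0.0,0.0,0.0]},{"xyz":[-0.0041,0.0004,-0.0184],"turn":[0.0,0.0,0.0]},{"xyz":[-0.0033,0.0003,-0.0148],"turn":[0.0,0.0,0.0]},{"xyz":[-0.0013,0.0001,-0.0057],"turn":[0.0,0.0,0.0]}]

[{"xyz":[-0.0017,0.0002,0.0001
[... 617 characters left out ...]
5]},{"xyz":[-0.027,0.0019,0.0012],"turn":[0.0,0.2,-0.5]},{"xyz":[-0.0268,0.0017,0.0012],"turn":[0.0,0.1,-0.5]},{"xyz":[-0.0263,0.0013,0.0011],"turn":[0.0,0.2,-0.4]}]
[{"xyz":[-0.0251,0.0012,0.001],"turn":[0.0,0.2,-0.5]},{"xyz":[-0.0238,0.0008,0.0008],"turn":[0.0,0.2,-0.4]},{"xyz":[-0.0219,0.0007,0.0007],"turn":[0.0,0.1,-0.4]},{"xyz":[-0.0198,0.0004,0.0006],"turn":[0.0,0.2,-0.4]},{"xyz":[-0.0172,0.0003,0.0004],"turn":[-0.1,0.1,-0.3]}]
[{"xyz":[-0.0146,0.0001,0.0004],"turn":[0.0,0.1,-0.3]},{"xyz":[-0.0115,0.0001,0.0002],"turn":[0.0,0.1,-0.2]},{"xyz":[-0.0084,0.0,0.0002],"turn":[0.0,0.1,-0.1]},{"xyz":[-0.0051,0.0,0.0001],"turn":[0.0,0.0,-0.1]},{"xyz":[-0.0017,0.0,0.0001],"turn":[0.0,0.0,-0.1]}]
```

Request:
jog_arm(
  motion=[
    {"xyz": [-0.0015,0,0.0001],"turn": [0,0,0]},
    {"xyz": [-0.0045,0,0.0003],"turn": [0,0,0]},
    {"xyz": [-0.0073,-0.0001,0.0004],"turn": [0,0,0]},
    {"xyz": [-0.0098,-0.0001,0.0006],"turn": [0,0,0]},
    {"xyz": [-0.0119,-0.0001,0.0007],"turn": [0,0,0]},
  ],
)

```text
time_s: 27.3
ee_pos: [517.3, 159.3, 108.1]
orientation: [0.019, 0.748, 0.664, -0.02]
force: [0.5, 0.4, -1.8]
opening: 0.22
grasp_force: 59.0
```

Request:
jog_arm(
  motion=[
    {"xyz": [-0.0133,-0.0001,0.0008],"turn": [0,0,0]},
    {"xyz": [-0.0143,-0.0001,0.0008],"turn": [0,0.1,0]},
    {"xyz": [-0.0146,-0.0001,0.0008],"turn": [0,0,0]},
    {"xyz": [-0.0143,-0.0001,0.0009],"turn": [0,0,0]},
    {"xyz": [-0.0134,-0.0001,0.0007],"turn": [0,0,0]},
  ],
)

```text
time_s: 27.8
ee_pos: [508.4, 89.3, 107.7]
orientation: [0.018, 0.748, 0.663, -0.019]
force: [-0.0, -0.3, -2.1]
opening: 0.224
grasp_force: 59.0
```

Request:
jog_arm(
  motion=[
    {"xyz": [-0.0118,-0.0001,0.0007],"turn": [0,0,0]},
    {"xyz": [-0.0098,0,0.0006],"turn": [0,0,0]},
    {"xyz": [-0.0073,-0.0001,0.0004],"turn": [0,0,0]},
    {"xyz": [-0.0045,0,0.0002],"turn": [0,0,0]},
    {"xyz": [-0.0015,0,0.0001],"turn": [0,0,0]},
  ],
)

```text
time_s: 28.3
ee_pos: [504.3, 55.7, 107.6]
orientation: [0.018, 0.748, 0.663, -0.019]
force: [-0.4, -0.5, -2.0]
opening: 0.222
grasp_force: 59.0
```

Request:
jog_arm(
  motion=[
    {"xyz": [-0.0013,0.0001,-0.0057],"turn": [0,0,0]},
    {"xyz": [-0.0032,0.0003,-0.0148],"turn": [0,0,0]},
    {"xyz": [-0.0041,0.0004,-0.0184],"turn": [0,0,0]},
    {"xyz": [-0.0033,0.0003,-0.0148],"turn": [0,0,0]},
    {"xyz": [-0.0013,0.0001,-0.0057],"turn": [0,0,0]},
  ],
)

```text
time_s: 28.8
ee_pos: [505.8, 45.8, 170.6]
orientation: [0.02, 0.748, 0.664, -0.017]
force: [-0.4, 1.1, -2.1]
opening: 0.222
grasp_force: 59.1
```

```bash
python3 - <<'E'
from mod import *
ctip(); mod(["scene"])
c=load("s_scene.npz"); q,r=modz(c,79.8); print("module plane",q,r,"u",q@cu,"n",q@cn)
E
```

```text
tip u 303.1 n 495.6 z 123.96 th -0.010 yaw 83.18 roll 0.0062 off [ -4.22 431.65  10.67] F [-0.4   1.07 -2.08] t 28.8
scene 891 ctr [539.8 356.8] z 78.7 size [ 98.5 100.7] ang 83.5 tray x 307.9 y -9.7 tilt x,y [ 0.    -0.002]
module plane [539.28179932 356.75823975] ((539.2817993164062, 356.75823974609375), (98.37184143066406, 98.93275451660156), 83.55626678466797) u 418.96197241269357 n 492.51615848897524
```

Module rests level on the belts, unmoved by the withdrawal. Back to the rest.

Request:
jog_arm(
  motion=[
    {"xyz": [-0.0017,0.0002,0.0001],"turn": [0,0,0]},
    {"xyz": [-0.005,0.0007,0.0004],"turn": [0,0,-0.1]},
    {"xyz": [-0.0083,0.0011,0.0006],"turn": [0,0.1,-0.2]},
    {"xyz": [-0.0114,0.0015,0.0008],"turn": [0,0.1,-0.2]},
    {"xyz": [-0.0144,0.0018,0.001],"turn": [0,0.1,-0.3]},
  ],
)

```text
time_s: 29.35
ee_pos: [504.5, 3.7, 166.2]
orientation: [0.016, 0.743, 0.669, -0.017]
force: [-0.2, -0.3, -1.7]
opening: 0.225
grasp_force: 59.0
```

Request:
jog_arm(
  motion=[
    {"xyz": [-0.0171,0.0021,0.0012],"turn": [0,0.1,-0.3]},
    {"xyz": [-0.0196,0.0023,0.0013],"turn": [0,0.2,-0.3]},
    {"xyz": [-0.0218,0.0024,0.0014],"turn": [0,0.1,-0.4]},
    {"xyz": [-0.0236,0.0024,0.0014],"turn": [0,0.2,-0.5]},
    {"xyz": [-0.0251,0.0024,0.0015],"turn": [-0.1,0.2,-0.4]},
  ],
)

```text
time_s: 29.85
ee_pos: [506.1, -105.0, 164.0]
orientation: [0.011, 0.732, 0.681, -0.012]
force: [0.7, -1.1, -2.3]
opening: 0.224
grasp_force: 59.0
```

Request:
jog_arm(
  motion=[
    {"xyz": [-0.0261,0.0022,0.0014],"turn": [0,0.2,-0.5]},
    {"xyz": [-0.0268,0.0021,0.0014],"turn": [0,0.2,-0.5]},
    {"xyz": [-0.027,0.0019,0.0012],"turn": [0,0.2,-0.5]},
    {"xyz": [-0.0268,0.0017,0.0012],"turn": [0,0.1,-0.5]},
    {"xyz": [-0.0263,0.0013,0.0011],"turn": [0,0.2,-0.4]},
  ],
)

```text
time_s: 30.35
ee_pos: [507.7, -238.8, 161.0]
orientation: [0.006, 0.718, 0.696, -0.006]
force: [1.2, -0.4, -3.3]
opening: 0.224
grasp_force: 59.0
```

Request:
jog_arm(
  motion=[
    {"xyz": [-0.0251,0.0012,0.001],"turn": [0,0.2,-0.5]},
    {"xyz": [-0.0238,0.0008,0.0008],"turn": [0,0.2,-0.4]},
    {"xyz": [-0.0219,0.0007,0.0007],"turn": [0,0.1,-0.4]},
    {"xyz": [-0.0198,0.0004,0.0006],"turn": [0,0.2,-0.4]},
    {"xyz": [-0.0172,0.0003,0.0004],"turn": [-0.1,0.1,-0.3]},
  ],
)

```text
time_s: 30.85
ee_pos: [509.2, -346.6, 158.7]
orientation: [0.001, 0.706, 0.709, -0.001]
force: [-0.4, 0.4, -1.5]
opening: 0.224
grasp_force: 59.0
```

Request:
jog_arm(
  motion=[
    {"xyz": [-0.0146,0.0001,0.0004],"turn": [0,0.1,-0.3]},
    {"xyz": [-0.0115,0.0001,0.0002],"turn": [0,0.1,-0.2]},
    {"xyz": [-0.0084,0,0.0002],"turn": [0,0.1,-0.1]},
    {"xyz": [-0.0051,0,0.0001],"turn": [0,0,-0.1]},
    {"xyz": [-0.0017,0,0.0001],"turn": [0,0,-0.1]},
  ],
)

```text
time_s: 31.35
ee_pos: [510.8, -386.2, 158.4]
orientation: [-0.0, 0.7, 0.714, 0.001]
force: [0.5, -0.2, -3.2]
opening: 0.228
grasp_force: 59.0
```

Request:
jog_arm(
  motion=[
    {"xyz": [0,0,0],"turn": [0,0,0]},
    {"xyz": [0,0,0],"turn": [0,0,0]},
  ],
)

```text
time_s: 31.55
ee_pos: [510.9, -385.3, 158.4]
orientation: [-0.0, 0.7, 0.714, 0.001]
force: [-0.1, 0.9, -1.6]
opening: 0.225
grasp_force: 59.0
```

```bash
python3 - <<'E'
from mod import *
PL.SM=False
s=ctrl.state(); T=RT(s["orientation"]); e=s["ee_pos"]; print(e,T.round(4).tolist(),s["force"].round(2),"off",e-getcmd()[0])
c=cam("wrist"); W=(cloud(c)-e)@T; p=c["p"]
m=(W[...,0]>88)&(W[...,0]<215)&(abs(W[...,1])<45)&(W[...,2]>20)&(W[...,2]<60)&(p.max(-1)<130)
P=W[cv2.erode(m.astype(np.uint8),np.ones((3,3)))>0]; A=np.c_[P[:,0]-150,P[:,1],np.ones(len(P))]; print(len(P),np.linalg.lstsq(A,P[:,2],rcond=None)[0].round(4),np.percentile(P[:,1],[1,50,99]).round(1))
E
```

```text
[ 510.91099991 -385.34782521  158.40476229] [[-0.0195, 0.9998, 0.0016], [0.9998, 0.0195, 0.0022], [0.0021, 0.0017, -1.0]] [-0.12  0.87 -1.55] off [ 0.89840837  0.47860583 -1.54996697]
9308 [-0.0624  0.     37.4764] [-31.1  -1.   29.6]
```

Request:
jog_arm(
  motion=[
    {"xyz": [0,0,0.01],"turn": [0,0,0]},
    {"xyz": [0,0,0.02],"turn": [0,0,0]},
    {"xyz": [0,0,0.02],"turn": [0,0,0]},
    {"xyz": [0,0,0.015],"turn": [0,0,0]},
    {"xyz": [0,0,0.01],"turn": [0,0,0]},
  ],
)

```text
time_s: 32.1
ee_pos: [510.2, -384.9, 81.3]
orientation: [-0.001, 0.7, 0.714, 0.001]
force: [-0.4, 0.2, -2.0]
opening: 0.224
grasp_force: 59.0
```

Request:
jog_arm(
  motion=[
    {"xyz": [0,0,0.003],"turn": [0,0,0]},
    {"xyz": [0,0,0.002],"turn": [0,0,0]},
    {"xyz": [0,0,0.001],"turn": [0,0,0]},
    {"xyz": [0,0,0],"turn": [0,0,0]},
  ],
)

```text
time_s: 32.5
ee_pos: [511.4, -386.2, 78.3]
orientation: [0.001, 0.7, 0.714, 0.001]
force: [0.2, -0.1, -1.4]
opening: 0.224
grasp_force: 59.0
```

Request:
jog_arm(
  motion=[
    {"xyz": [0,0,0.001],"turn": [0,0,0]},
    {"xyz": [0,0,0.001],"turn": [0,0,0]},
    {"xyz": [0,0,0],"turn": [0,0,0]},
  ],
)

```text
time_s: 32.8
ee_pos: [510.9, -385.8, 75.5]
orientation: [0.0, 0.7, 0.714, 0.001]
force: [-0.0, 0.4, -2.2]
opening: 0.225
grasp_force: 59.0
```

Request:
jog_arm(
  motion=[
    {"xyz": [0,0,0.0005],"turn": [0,0,0]},
    {"xyz": [0,0,0.0005],"turn": [0,0,0]},
    {"xyz": [0,0,0],"turn": [0,0,0]},
  ],
)

```text
time_s: 33.1
ee_pos: [511.0, -385.8, 74.6]
orientation: [-0.0, 0.7, 0.714, 0.001]
force: [0.2, 0.1, -1.0]
opening: 0.223
grasp_force: 59.3
```

Request:
jog_arm(
  motion=[
    {"xyz": [0,0,0.0003],"turn": [0,0,0]},
    {"xyz": [0,0,0],"turn": [0,0,0]},
  ],
)

```text
time_s: 33.3
ee_pos: [511.0, -385.9, 74.5]
orientation: [0.0, 0.7, 0.714, 0.001]
force: [-1.8, 1.1, 1.5]
opening: 0.228
grasp_force: 59.6
```

Request:
jog_arm(
  motion=[
    {"xyz": [0,0,0],"turn": [0,0,0]},
    {"xyz": [0,0,0],"turn": [0,0,0]},
    {"xyz": [0,0,0],"turn": [0,0,0]},
    {"xyz": [0,0,0],"turn": [0,0,0]},
    {"xyz": [0,0,0],"turn": [0,0,0]},
  ],
  fingers=0,
)

```text
time_s: 33.8
ee_pos: [511.0, -385.8, 74.2]
orientation: [0.0, 0.7, 0.714, 0.001]
force: [0.3, 0.4, -0.2]
opening: 0.997
grasp_force: 0.0
```

Request:
jog_arm(
  motion=[
    {"xyz": [0,0,0],"turn": [0,0,0]},
    {"xyz": [0,0,0],"turn": [0,0,0]},
    {"xyz": [0,0,-0.005],"turn": [0,0,0]},
    {"xyz": [0,0,-0.015],"turn": [0,0,0]},
    {"xyz": [0,0,-0.03],"turn": [0,0,0]},
  ],
)

```text
time_s: 34.3
ee_pos: [509.5, -384.7, 122.9]
orientation: [-0.002, 0.7, 0.714, 0.001]
force: [0.6, -0.2, -0.8]
opening: 1.001
grasp_force: 0.0
```

Request:
jog_arm(
  motion=[
    {"xyz": [-0.005,0,-0.04],"turn": [0,0,0]},
    {"xyz": [-0.02,0,-0.04],"turn": [0,0,0]},
    {"xyz": [-0.03,0,-0.04],"turn": [0,0,0]},
    {"xyz": [-0.02,0,-0.04],"turn": [0,0,0]},
    {"xyz": [-0.01,0,-0.03],"turn": [0,0,0]},
  ],
)

```text
time_s: 34.8
ee_pos: [512.1, -473.3, 319.3]
orientation: [0.003, 0.701, 0.713, 0.001]
force: [-0.1, -0.1, 0.6]
opening: 1.001
grasp_force: 0.0
```

```bash
python3 - <<'E'
from mod import *
s=ctrl.state(); print(s["time_s"],s["ee_pos"],s["opening"])
c=cam("wrist"); p=c["p"]; W=cloud(c)
m=((p.max(-1)<70)&(W[...,2]>70)&(W[...,2]<100)&(abs(W[...,0]-510)<80)&(W[...,1]>-500)&(W[...,1]<-300)).astype(np.uint8)
k,l,st,ce=cv2.connectedComponentsWithStats(cv2.morphologyEx(m,cv2.MORPH_OPEN,np.ones((3,3)))); i=1+st[1:,4].argmax()
uv=np.argwhere(l==i)[:,::-1]; P=W[l==i]; print("handle",np.percentile(P[:,2],[10,50,90]).round(1),cv2.minAreaRect(onplane(c,uv,86)[:,:2].astype(np.float32)),"zslope",np.polyfit(P[:,1]+400,P[:,2],1).round(3))
c2=cam("side")
a=np.clip(cv2.resize(p[80:384],(512,304))[:,:,::-1]*1.3,0,255).astype(np.uint8)
cc=cam("scene"); b=cv2.resize(cc["p"][120:270,90:450],(512,213))[:,:,::-1]*1.5
cv2.imwrite("pics/end.png",np.vstack([a,np.clip(b,0,255).astype(np.uint8)]))
q,r=modz(cc,79.8); print("module",q,r[2],"n",q@cn,"u",q@cu)
E
```

```text
34.8 [ 512.05858731 -473.34289695  319.25138964] 1.0009445572006892
handle [84.  85.5 86.7] ((511.09710693359375, -407.13006591796875), (18.866975784301758, 109.44251251220703), 1.4858484268188477) zslope [-1.0000e-03  8.5362e+01]
module [539.246521   356.74530029] 83.49685668945312 n 492.4826901824688 u 418.9448884497214
```

View pics/end.png

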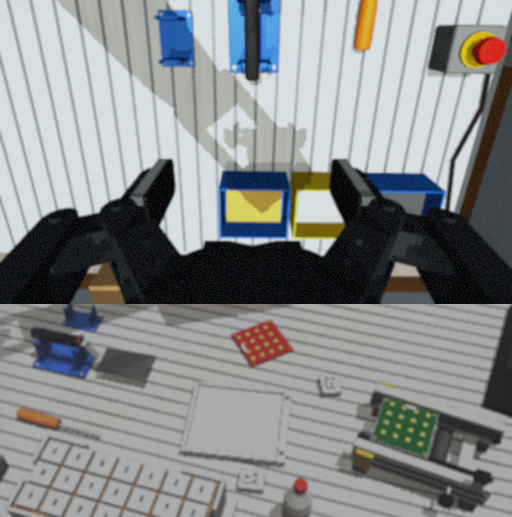

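The picture shows the spatula level in the large blue rest (top at (252,35), bottom at (60,350)). The module lies flat on the belts between the frames at (405,425), and the tray is empty. The handle position matches the start, so I'm handing in.

Request:
jog_arm(
  motion=[
    {"xyz": [0,0,0],"turn": [0,0,0]},
    {"xyz": [0,0,0],"turn": [0,0,0]},
  ],
)

```text
time_s: 35.15
ee_pos: [511.7, -470.2, 312.4]
orientation: [-0.001, 0.7, 0.714, 0.001]
force: [-0.5, 0.4, -0.7]
opening: 1.0
grasp_force: 0.0
```

```bash
python3 -c "
from station import ctrl
print(ctrl.close_job())"
```

```text
the job is handed in; nothing more can be done
None
```

I handed the job in at about 35 s: the LED module lies LED side up, flat across both belts between the frames, and the spatula is back in both notches of its rest; no verdict was returned.

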